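Set up the bench incubator: stack the carousels, fit the heat plate, close the lid

ROBOT

A 6-joint arm with a two-finger parallel gripper is mounted at the origin on the work surface. World frame = base frame: x ahead of the robot, y to its left, z up, the work surface at z = 0. Lengths are in mm, angles in degrees, forces in N, time in s.
With the tool pointing down it reaches from about 350 to 775 mm from the base axis. Payload 7.3 kg.
Tool frame: the origin (TCP) lies on the mounting face of the last link; the fingertips stand 178 mm ahead of it and the grasp point (between the pads) lies 159 mm ahead of it; z points along the fingers, y is the line along which they close (so a half turn about z gives the same grasp; the last joint's range is limited). The gripper opens to 92 mm and grips with 3 to 60 N. Pads are 19 mm wide; open, the fingers measure 130 mm over their backs; the gripper's body (75 mm by 190 mm) begins 47 mm behind the grasp point.
Start: joints at [67.265, 19.595, 87.324, -0, 73.075, -8.365], TCP at [130.272, 508.583, 404.741] pointing down, gripper open.
Joint ranges: [-145.02, 145.02], [-44.19, 115.74], [2.07, 154.8], [-57.11, 237.11], [16.16, 152.29], [-177.93, 177.93]. Speed limits (degrees/s): [147.25, 147.25, 180, 180, 180, 180].

INTERFACE

Orientations are given as a 3x3 rotation matrix whose columns are the frame's x, y, z axes.
In Python, from rig import ctrl gives the robot as it stands. The module is installed in compiled form; this text tells all that it offers.
- The arm moves only by the tool apply_moves, never from a script. Its argument "rows" is a list of rows, each an object with "translation": the shift along the tool's x, y, z in cm, a list of three; "rotation": the turn, a rotation vector about the tool's x, y, z in rad, a list of three. A call has exactly 8 rows; each row shifts and turns the commanded pose from where the row before left it, along the tool's axes as they then stand; what a row does not reach is not made up. A row lasts 1/10 s, in which the tool goes at most 50 mm and 8.59 degrees, less where a joint would pass 70% of its speed; a pose out of reach is approached as far as the arm can. A call is refused whole if a number of a shift passes 5 or a number of a turn 0.15, either way. A call with a gripper value outside its range is refused whole. "grip" is the gripper command: -1 is shut, 1 is fully open, values between are in proportion, set as the call begins (left out, the last holds). The fingers move at their own pace and stop on an object; "grip_force" is the grip in N (left out, the last holds). Time passes only in rows, so rows that do not move let the fingers close, or fill a call up. It gives the time, the measured TCP pose, the force, the opening and the grip force at its end, in the units of the state.
- ctrl.state(): the state, without advancing time (a new reading comes with each control period).
- ctrl.read_camera(name): name is "scene" or "top"; returns the picture (400x640x3 uint8, red, green, blue); there is no depth.
- ctrl.camera_info(name): a dict with "fx", "fy", "cx", "cy" (pixels), "dist" ([k1, k2, p1, p2, k3] as OpenCV has them; the pictures are not rectified), "rvec" (rotation vector, rad) and "tvec" (3), from world to camera coordinates, as OpenCV has them. Camera axes: x right, y down, z forward; pixel columns grow to the right and rows downward; lengths in mm; the calibration is good to about 2 mm. A picture is of the moment at which its call begins. camera_info takes no time and is no camera call.
- ctrl.finish_job(): hands the job in; it is judged then, once.
The state is a dict: "time": time; "q": joint angles; "joint_vel": joint speeds; "effort": joint torques, N m; "tcp_pos": TCP position; "eef_rot": TCP orientation; "ft_force": force on the tool from outside, world axes, zero at the start; "ft_torque": the same for the moment, N m; "opening": opening from 0.0 (shut) to 1.0 (fully open); "grip_force": force on a finger pad.
Only numpy, scipy, OpenCV 4.12 (cv2) and the standard library are available. Lean on these libraries where they do the work, as an engineer would, in place of code of your own. Each camera call takes 0.05 s, during which the arm holds its last target. There are 200 camera calls.

TASK

Get the bench incubator ready for a run: thread every tube carousel lying on the bench onto its spindle, hubs up, the widest at the bottom and each next narrower one on top of it, and move the flat heat plate from its stand into the incubator's slot, pushed down until it stands on the slot's floor. When everything is loaded, lower the hinged clear lid gently, without slamming it, until it is fully closed. Do not knock over or shove away the beaker, bottle, jar and tip box standing about.

Things in the scene. Friction and masses are not known exactly. Their poses are not given: they have to be found in the camera images.
- incubator: bench incubator, fixed: white housing 150 (x) x 250 (y) x 45 mm high, open on top, walls 6 mm, inner floor 10 mm up. Origin: centre of its underside on the bench. Its x axis points from its front (handle side of the lid) to its hinge side, y along the hinge, z up. Inside stand the spindle (towards +y) and the plate slot (towards -y)
- spindle_foot (a point): foot of the upright steel spindle, on its axis at the incubator's inner floor (10 mm above the bench). Spindle 14 mm in diameter, 104 mm high above this point, tapered over its top 8 mm
- slot_floor (a point): centre of the floor of the plate slot. The slot is 96 mm long along the incubator's x axis by 10 mm wide, 30 mm deep, with a flared mouth above that (10 mm high, 23 mm wide at the top). The plate is home when its lower edge stands on this floor
- hinge (a point): middle of the lid's hinge line, which runs along the incubator's y axis on the far rim
- lid (a joint): hinge angle of the clear domed lid (150 x 250 mm, 81 mm deep, walls 4 mm, 0.25 kg), rad: 0 = fully closed, 1.57 = standing upright, up to 1.9. A friction hinge: it stays where it is left and takes about 3 N at the handle to move
- lid_handle (a point): middle of the bar handle on the lid: a round steel bar 10 mm thick, 110 mm long, parallel to the hinge, 38 mm off the lid's front face (clear gap 33 mm). Closed: 188 mm in front of the hinge line, 66 mm above it (15 mm below the lid's top); it swings about the hinge with the lid. With the lid upright the bar is its topmost part
- plate_mid (a point): centre, half-way up, of the flat aluminium heat plate, which stands upright in its bench stand. Plate 90 (own x) x 8 (own y) mm, 60 mm high; on top of it a black grip bar 50 (x) x 14 (y) x 18 mm; 78 mm high overall, so the lower edge is 39 mm below this point. 0.13 kg
- plate_grip (a point): centre of the plate's black grip bar, 30 mm above plate_mid
- stand: fixed bench stand of the plate, 130 x 70 mm base with a slot 25 mm deep along its own x axis, cheeks 37 mm high over the bench; the plate's lower edge is 12 mm above the bench. Origin: centre of its underside
- carousel1_mid (a point): widest tube carousel (may be absent): white disc 110 mm in diameter, 6 mm thick, with a grey round hub 36 mm in diameter rising from it, 24 mm high overall, 20 mm bore right through. It lies on the bench hub up. The point is on its axis, 12 mm above its underside. 0.12 kg; stacked carousels rest on one another's hubs, 24 mm apart
- carousel2_mid (a point): second widest tube carousel (may be absent): white disc 94 mm in diameter, 6 mm thick, with a grey round hub 36 mm in diameter rising from it, 24 mm high overall, 20 mm bore right through. It lies on the bench hub up. The point is on its axis, 12 mm above its underside. 0.1 kg; stacked carousels rest on one another's hubs, 24 mm apart
- carousel3_mid (a point): third widest tube carousel (may be absent): white disc 78 mm in diameter, 6 mm thick, with a grey round hub 36 mm in diameter rising from it, 24 mm high overall, 20 mm bore right through. It lies on the bench hub up. The point is on its axis, 12 mm above its underside. 0.08 kg; stacked carousels rest on one another's hubs, 24 mm apart
- carousel4_mid (a point): narrowest tube carousel (may be absent): white disc 62 mm in diameter, 6 mm thick, with a grey round hub 36 mm in diameter rising from it, 24 mm high overall, 20 mm bore right through. It lies on the bench hub up. The point is on its axis, 12 mm above its underside. 0.06 kg; stacked carousels rest on one another's hubs, 24 mm apart
- beaker: bystander: low open glass beaker, 72 mm across, 95 mm high; origin at the centre of its underside
- reagent: bystander: white bottle with a green cap, 60 mm across, 130 mm high; origin at the centre of its underside
- jar: bystander: amber jar with a blue cap, 66 mm across, 85 mm high; origin at the centre of its underside
- tipbox: bystander: closed pipette-tip box, 120 x 85 x 67 mm; origin at the centre of its underside
Things that resemble listed ones, but are neither listed nor needed, are in the scene too. Of the things shaped like the part that bears plate_mid, the aluminium one is meant.

How it is judged:
By the outcome, as a careful person would: the job done as asked, in the order asked, and still so for the second after the job is handed in, with the robot touching nothing.
Of carousel1, carousel2, carousel3, carousel4 only 2 to 4 are there at a start; the rules pass over those that are not, and their reading is None.
At some moment in a run one of carousel1, carousel2, carousel3, carousel4 may be knocked a few centimetres aside while the robot is not near it.
It also fails if it takes over 210 s, if anything falls off the work surface, if the arm or the gripper's body presses on something with over 40 N, if the wrist force passes 120 N, or if a joint passes its speed limit or range.

## Working session

There is one attempt and no reset: what is moved stays moved. The work goes in short steps, Python scripts to look and compute and a tool call to move; the robot and the scene stay as the last step left them, time stands still between calls to the robot, and variables do not carry over. Pictures are saved under pics/ and viewed, at most 14 in all, crops included, and the job is handed in when it is done.

Besides the shell and the picture viewer there is one more tool, called after "Call:" by a JSON object that holds its "fn" and its "kwargs", one argument or row to a line. apply_moves: Moves the arm, as the interface text tells. Its arguments: {"type":"object","properties":{"rows":{"type":"array"},"grip":{"type":"number"},"grip_force":{"type":"number"}},"required":["rows"]}

```bash
mkdir -p pics; cat > h.py <<'E'
import numpy as np, cv2
from rig import ctrl
def snap(n,f):
    im=ctrl.read_camera(n); cv2.imwrite(f'pics/{f}.png',im[:,:,::-1]); return im
def cam(n):
    c=ctrl.camera_info(n); K=np.array([[c['fx'],0,c['cx']],[0,c['fy'],c['cy']],[0,0,1.]])
    return K,np.array(c['dist'],float),np.array(c['rvec'],float),np.array(c['tvec'],float)
def ray(n,px):
    K,d,r,t=cam(n); R=cv2.Rodrigues(r)[0]
    u=cv2.undistortPoints(np.array(px,float).reshape(-1,1,2),K,d).reshape(-1,2)
    D=np.c_[u,np.ones(len(u))]@R; return -R.T@t.ravel(),D
def onz(n,px,z):
    C,D=ray(n,px); return C+D*((z-C[2])/D[:,2])[:,None]
def proj(n,P):
    K,d,r,t=cam(n); return cv2.projectPoints(np.array(P,float).reshape(-1,1,3),r,t,K,d)[0].reshape(-1,2)
E
python3 - <<'E'
from h import *
snap('top','top0');snap('scene','sc0')
np.set_printoptions(suppress=True,precision=2)
for n in('top','scene'): print(ray(n,[[320,200]]))
print(ctrl.state())
E
```

```text
(array([ 203.45,  114.15, 1296.47]), array([[ 0.24, -0.02, -0.97]]))
(array([ 407.62, 1062.56, 1200.88]), array([[ 0.03, -0.65, -0.76]]))
{'time': 0.1, 'q': array([67.27, 19.63, 87.37, -0.  , 73.07, -8.37]), 'joint_vel': array([ 0.01,  0.05, -0.13, -0.04, -0.1 ,  0.05]), 'effort': array([  0.  , -43.2 , -24.47,   0.07,   0.05,  -0.  ]), 'tcp_pos': array([130.23, 508.48, 404.14]), 'eef_rot': array([[-0.97,  0.25, -0.  ],
       [ 0.25,  0.97, -0.  ],
       [ 0.  , -0.  , -1.  ]]), 'ft_force': array([-0.11, -0.13,  0.67]), 'ft_torque': array([-0.02, -0.03,  0.02]), 'grip_force': 0.0, 'opening': 0.9971243800756849}
```

View pics/top0.png

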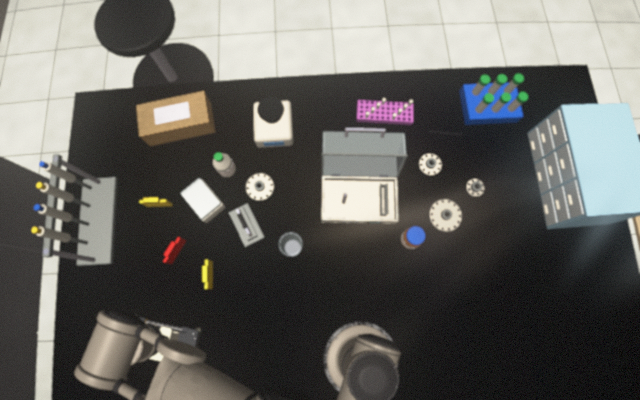

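View pics/sc0.png

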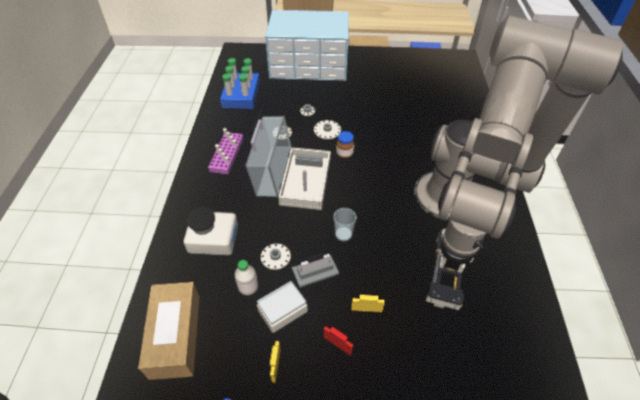

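Top view: carousels at (260,186), (430,164), (446,215), (475,187). The aluminium plate is in its stand at (246,225); red (173,250) and yellow (155,201), (207,273) look-alikes lie beside it. The incubator is at (360,198), with the spindle near (345,198), the slot near (383,199), and the lid upright behind it.

```bash
python3 - <<'E'
from h import *
np.set_printoptions(suppress=True,precision=1)
t=cv2.imread('pics/top0.png'); s=cv2.imread('pics/sc0.png')
def car(im,n,guess):
    g=im.min(axis=2); 
    for p in guess:
        x,y=p; r=28
        x0,y0=x-r,y-r; c=g[y0:y+r,x0:x+r]
        m=cv2.morphologyEx((c>110).astype('uint8'),cv2.MORPH_CLOSE,np.ones((5,5)))
        k,l,st,ce=cv2.connectedComponentsWithStats(m)
        i=min(range(1,k),key=lambda i:np.hypot(*(ce[i]-r))-0.02*st[i,4])
        cn=max(cv2.findContours((l==i).astype('uint8'),0,1)[0],key=len)
        h=cv2.convexHull(cn).reshape(-1,2)+[x0,y0]
        P=onz(n,h,5)[:,:2]
        (cx,cy),rr=cv2.minEnclosingCircle(P.astype('float32')); 
        A=np.c_[2*P,np.ones(len(P))]; q=np.linalg.lstsq(A,(P**2).sum(1),rcond=None)[0]
        print(n,p,'fit',q[:2],'diam',2*np.sqrt(q[2]+q[0]**2+q[1]**2),'enc',cx,cy,2*rr)
car(t,'top',[(260,186),(430,164),(446,215),(475,187)])
car(s,'scene',[(276,257),(327,130),(308,110)])
a=cv2.resize(t[115:290,180:500],None,fx=2.5,fy=2.5,interpolation=2); cv2.imwrite('pics/c1.png',a)
b=cv2.resize(s[90:300,230:390],None,fx=2.8,fy=2.8,interpolation=2); cv2.imwrite('pics/c2.png',b)
E
```

```text
top (260, 186) fit [583.3 297. ] diam 97.66565762553181 enc 583.21337890625 296.9926452636719 98.69425201416016
top (430, 164) fit [ 626.2 -300.8] diam 81.39121023092163 enc 626.3681030273438 -300.8094177246094 82.16253662109375
top (446, 215) fit [ 442. -329.] diam 112.98007447091273 enc 442.3358154296875 -329.19012451171875 114.43099975585938
top (475, 187) fit [ 532.2 -448.1] diam 64.42936576439573 enc 532.4430541992188 -447.7132873535156 65.82877349853516
scene (276, 257) fit [584. 295.] diam 96.5943740171835 enc 584.0489501953125 295.35528564453125 98.51768493652344
scene (327, 130) fit [ 442.  -332.5] diam 114.92751655522135 enc 443.0296630859375 -332.8144836425781 119.54405975341797
scene (308, 110) fit [ 532.6 -451.9] diam 66.60899287272841 enc 534.7725219726562 -452.35174560546875 71.710205078125
```

View pics/c1.png

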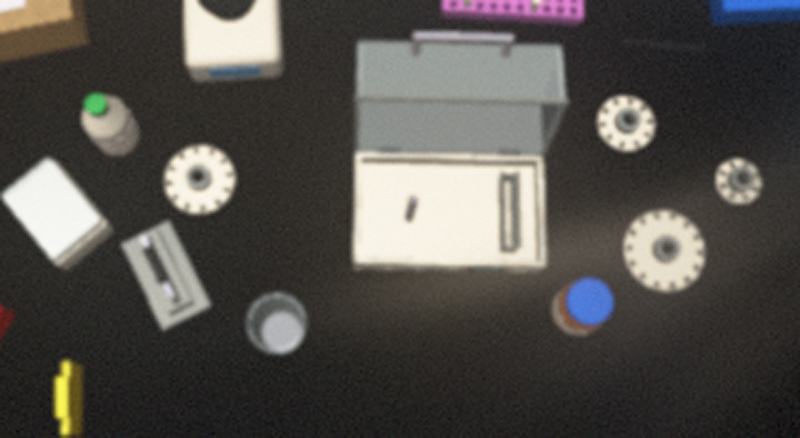

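View pics/c2.png

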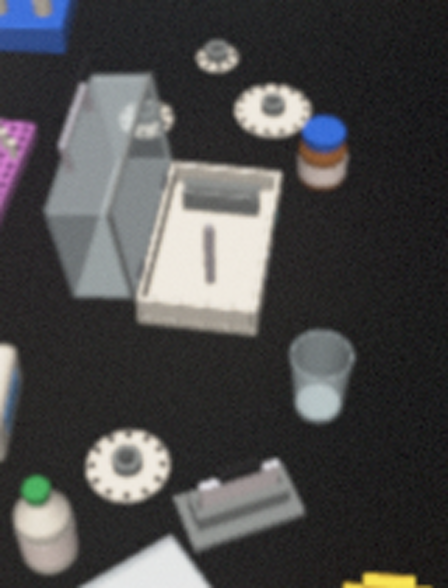

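All four carousels are present. In the crop, the aluminium plate (black grip bar, bare metal ends) is at (160,270); that is the one in the stand. The spindle's top is at (413,198), the slot at (510,212), and the incubator rim corners at (353,268), (546,266), (355,152), (545,154).

```bash
python3 - <<'E'
from h import *
np.set_printoptions(suppress=True,precision=1)
T=lambda p:np.array(p,float)/2.5+[180-.3,115-.3]
S=lambda p:np.array(p,float)/2.8+[230-.3,90-.3]
print('rim top z45',onz('top',T([(353,264),(546,263),(355,153),(545,154)]),45))
print('rim scene z45',onz('scene',S([(137,307),(258,317),(282,176),(170,164)]),45))
print('spindle foot',onz('top',T([(407,221)]),10),onz('scene',S([(211,283)]),10))
print('spindle top',onz('top',T([(413.5,198)]),112),onz('scene',S([(208,225)]),112))
print('slot mouth z50',onz('top',T([(502,174),(519,174),(500,250),(518,250)]),50))
print('slot mouth scene',onz('scene',S([(184,195),(185,178),(260,198),(260,214)]),50))
print('plate grip top z90', onz('top',T([(146,236),(171,295)]),90),'scene',onz('scene',S([(208,486),(271,464)]),72))
print('grip bar black scene top corners z90',onz('scene',S([(222,482),(258,466)]),90))
def tri(a,b):
    C1,D1=ray('top',[a]);C2,D2=ray('scene',[b]);D1=D1[0];D2=D2[0]
    k=np.linalg.lstsq(np.c_[D1,-D2],C2-C1,rcond=None)[0]; p,q=C1+D1*k[0],C2+D2*k[1]
    return (p+q)/2,np.linalg.norm(p-q)
print('handle L(+y end)',tri(T((414,36)),S((62,146))),'R',tri(T((513,38)),S((86,88))))
print('spintop',tri(T((413.5,197)),S((208,225))))
E
python3 - <<'E'
import cv2,sys
sys.path.insert(0,'.')
t=cv2.imread('pics/top0.png'); s=cv2.imread('pics/sc0.png')
a=cv2.resize(t[195:255,215:315],None,fx=6,fy=6,interpolation=2); b=cv2.resize(s[240:300,275:375],None,fx=6,fy=6,interpolation=2)
cv2.imwrite('pics/c3.png',cv2.hconcat([a[:,:400],b[:,:400]]))
E
```

```text
rim top z45 [[ 443.5   94.7   45. ]
 [ 427.9 -157.1   45. ]
 [ 594.1   81.9   45. ]
 [ 576.2 -172.8   45. ]]
rim scene z45 [[ 592.7   91.1   45. ]
 [ 443.5   99.    45. ]
 [ 422.8 -150.5   45. ]
 [ 576.2 -166.    45. ]]
spindle foot [[504.4  17.3  10. ]] [[507.7  16.2  10. ]]
spindle top [[509.5  14.5 112. ]] [[509.6  11.4 112. ]]
slot mouth z50 [[ 550.7 -111.    50. ]
 [ 549.2 -133.7   50. ]
 [ 448.2  -97.8   50. ]
 [ 446.7 -121.3   50. ]]
slot mouth scene [[ 551.3 -101.9   50. ]
 [ 552.7 -134.4   50. ]
 [ 450.4 -101.7   50. ]
 [ 449.   -72.    50. ]]
plate grip top z90 [[488.  354.5  90. ]
 [410.5 324.5  90. ]] scene [[484.9 359.3  72. ]
 [418.8 327.7  72. ]]
grip bar black scene top corners z90 [[469.3 364.7  90. ]
 [432.4 342.7  90. ]]
handle L(+y end) (array([676.9,   7.4, 230.1]), np.float64(1.801584110895262)) R (array([ 668.4, -110.7,  220.9]), np.float64(3.1833427361313102))
spintop (array([509.6,  14.7, 115.6]), np.float64(0.6166469029402686))
```

View pics/c3.png

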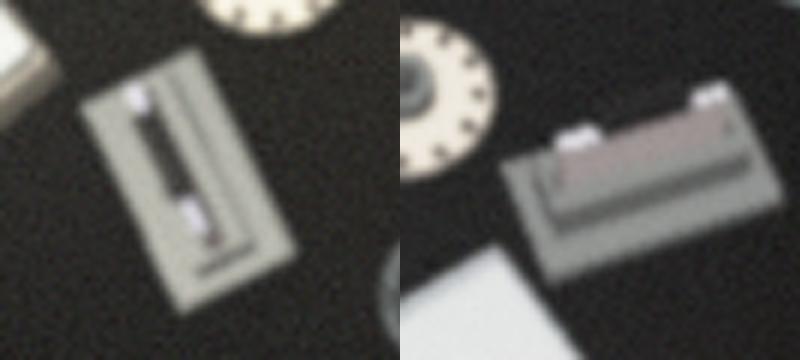

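```bash
cat >> h.py <<'E'
def plan(x,y,z,yaw=None,n=8):
    """print tool-axis shift (cm) from the measured pose to world TCP x,y,z; turn about tool z (rad) to bring tool y to yaw"""
    s=ctrl.state(); R=s['eef_rot']; d=R.T@(np.array([x,y,z])-s['tcp_pos'])/10
    cy=np.degrees(np.arctan2(R[1,1],R[0,1]))
    o=f"shift cm {np.round(d,2)} /{n} {np.round(d/n,2)} tiltz {np.round(R[:,2],3)} yaw {cy:.1f}"
    if yaw is not None:
        a=(yaw-cy+90)%180-90; o+=f" turn rad {-np.radians(a):.3f}"
        A=np.radians(cy+a); X=np.array([[np.sin(A),np.cos(A),0],[-np.cos(A),np.sin(A),0],[0,0,-1]]); o+=f" shift after turn {np.round(X.T@(np.array([x,y,z])-s['tcp_pos'])/10,2)}"
    print(o,'t',s['time'],'q',np.round(s['q'],0))
E
python3 - <<'E'
from h import *
np.set_printoptions(suppress=True,precision=1)
T=lambda p:np.array(p,float)/2.5+[180-.3,115-.3]
print('jar cap z85',onz('top',T([(590,301)]),85))
print('bottle cap z130',onz('top',T([(96,102)]),130))
print('beaker rim z95',onz('top',T([(276,320)]),95))
print('tipbox top z67',onz('top',T([(50,158),(2,195),(62,258),(106,214)]),67))
C=lambda p:np.array(p,float)/6+[215-.4,195-.4]
S=lambda p:(np.array(p,float)-[400,0])/6+[275-.4,240-.4]
print('grip bar ends z90',onz('top',C([(146,115),(178,192)]),90),'plate top ends z72',onz('top',C([(132,97),(205,226)]),72))
print('stand top z37',onz('top',C([(82,104),(195,48),(298,250),(180,312)]),37))
print('sc plate top ends z72',onz('scene',S([(558,142),(728,92)]),72))
plan(442,-330,190,0)
E
```

```text
jar cap z85 [[ 368.6 -198.6   85. ]]
bottle cap z130 [[657.2 407.8 130. ]]
beaker rim z95 [[370.  194.9  95. ]]
tipbox top z67 [[607.4 485.   67. ]
 [560.9 548.2  67. ]
 [471.5 468.3  67. ]
 [526.1 410.8  67. ]]
grip bar ends z90 [[472.7 352.1  90. ]
 [430.5 336.1  90. ]] plate top ends z72 [[487.  363.   72. ]
 [414.8 325.5  72. ]]
stand top z37 [[493.  397.8  37. ]
 [520.6 334.8  37. ]
 [404.5 281.5  37. ]
 [374.9 346.3  37. ]]
sc plate top ends z72 [[494.  359.7  72. ]
 [410.5 325.5  72. ]]
shift cm [-51.  -73.5  21.5] /8 [-6.4 -9.2  2.7] tiltz [-0. -0. -1.] yaw 75.6 turn rad 1.320 shift after turn [83.8 31.2 21.4] t 0.1 q [67. 20. 87. -0. 73. -8.]
```

Call:
{"fn": "apply_moves", "kwargs": {
  "rows": [
    {"translation": [-2.5, -1.66, 0], "rotation": [0, 0, 0]},
    {"translation": [-2.5, -1.66, 0], "rotation": [0, 0, 0]},
    {"translation": [-2.5, -1.66, 0], "rotation": [0, 0, 0]},
    {"translation": [-2.5, -1.66, 0], "rotation": [0, 0, 0]},
    {"translation": [-2.5, -1.66, 0], "rotation": [0, 0, 0]},
    {"translation": [-2.5, -1.66, 0], "rotation": [0, 0, 0]},
    {"translation": [-2.5, -1.66, 0], "rotation": [0, 0, 0]},
    {"translation": [-2.5, -1.66, 0], "rotation": [0, 0, 0]}
  ],
  "grip": 0.4,
  "grip_force": 25
}}

```text
time: 0.9
tcp_pos: [291.6, 329.3, 404.5]
eef_rot: [[-0.969, 0.248, -0.0], [0.248, 0.969, -0.0], [0.0, -0.0, -1.0]]
ft_force: [-0.3, 1.0, 0.6]
opening: 0.701
grip_force: 0.0
```

Call:
{"fn": "apply_moves", "kwargs": {
  "rows": [
    {"translation": [-2.5, -1.66, 0], "rotation": [0, 0, 0]},
    {"translation": [-2.5, -1.66, 0], "rotation": [0, 0, 0]},
    {"translation": [-2.5, -1.66, 0], "rotation": [0, 0, 0]},
    {"translation": [-2.5, -1.66, 0], "rotation": [0, 0, 0]},
    {"translation": [-2.5, -1.66, 0], "rotation": [0, 0, 0]},
    {"translation": [-2.5, -1.66, 0], "rotation": [0, 0, 0]},
    {"translation": [-2.5, -1.66, 0], "rotation": [0, 0, 0]},
    {"translation": [-2.5, -1.66, 0], "rotation": [0, 0, 0]}
  ]
}}

```text
time: 1.7
tcp_pos: [452.5, 151.0, 404.4]
eef_rot: [[-0.969, 0.248, -0.001], [0.248, 0.969, 0.0], [0.001, -0.0, -1.0]]
ft_force: [-1.2, 0.6, -0.3]
opening: 0.696
grip_force: 0.0
```

Call:
{"fn": "apply_moves", "kwargs": {
  "rows": [
    {"translation": [-0.71, -2.92, 0], "rotation": [0, 0, 0]},
    {"translation": [-0.71, -2.92, 0], "rotation": [0, 0, 0]},
    {"translation": [-0.71, -2.92, 0], "rotation": [0, 0, 0]},
    {"translation": [-0.71, -2.92, 0], "rotation": [0, 0, 0]},
    {"translation": [-0.71, -2.92, 0], "rotation": [0, 0, 0]},
    {"translation": [-0.71, -2.92, 0], "rotation": [0, 0, 0]},
    {"translation": [-0.71, -2.92, 0], "rotation": [0, 0, 0]},
    {"translation": [-0.71, -2.92, 0], "rotation": [0, 0, 0]}
  ]
}}

```text
time: 2.5
tcp_pos: [448.6, -89.6, 404.5]
eef_rot: [[-0.969, 0.248, -0.001], [0.248, 0.969, 0.0], [0.001, 0.0, -1.0]]
ft_force: [0.5, -0.1, 0.0]
opening: 0.7
grip_force: 0.0
```

Call:
{"fn": "apply_moves", "kwargs": {
  "rows": [
    {"translation": [-0.71, -2.92, 0.5], "rotation": [0, 0, 0]},
    {"translation": [-0.71, -2.92, 0.5], "rotation": [0, 0, 0]},
    {"translation": [-0.71, -2.92, 0.5], "rotation": [0, 0, 0]},
    {"translation": [-0.71, -2.92, 0.5], "rotation": [0, 0, 0]},
    {"translation": [-0.71, -2.92, 0.5], "rotation": [0, 0, 0]},
    {"translation": [-0.71, -2.92, 0.5], "rotation": [0, 0, 0]},
    {"translation": [-0.71, -2.92, 0.5], "rotation": [0, 0, 0]},
    {"translation": [-0.71, -2.92, 0.5], "rotation": [0, 0, 0]}
  ]
}}

```text
time: 3.3
tcp_pos: [445.7, -329.9, 364.0]
eef_rot: [[-0.969, 0.248, -0.001], [0.248, 0.969, 0.001], [0.001, 0.001, -1.0]]
ft_force: [1.4, 0.4, 0.3]
opening: 0.697
grip_force: 0.0
```

```bash
cat >> h.py <<'E'
def car(n,P,z=5,im=None,thr=110,verbose=True):
    """carousel disc near world P (x,y): centre and diameter from the outline, cast onto z"""
    im=ctrl.read_camera(n) if im is None else im
    g=im.min(axis=2); x,y=np.round(proj(n,[P[0],P[1],z])[0]).astype(int); r=30
    x0,y0=x-r,y-r; c=g[max(y0,0):y+r,x0:x+r]
    m=cv2.morphologyEx((c>thr).astype('uint8'),cv2.MORPH_CLOSE,np.ones((5,5)))
    k,l,st,ce=cv2.connectedComponentsWithStats(m)
    if k<2: print(n,'none'); return
    i=min(range(1,k),key=lambda i:np.hypot(*(ce[i]-r))-0.02*st[i,4])
    cn=max(cv2.findContours((l==i).astype('uint8'),0,1)[0],key=len)
    h=cv2.convexHull(cn).reshape(-1,2)+[x0,max(y0,0)]
    W=onz(n,h,z)[:,:2]
    q=np.linalg.lstsq(np.c_[2*W,np.ones(len(W))],(W**2).sum(1),rcond=None)[0]
    print(n,'centre',np.round(q[:2],1),'diam %.1f'%(2*np.sqrt(q[2]+q[0]**2+q[1]**2)))
    return q[:2]
E
python3 - <<'E'
from h import *
car('top',(442,-330));car('scene',(442,-330))
plan(442,-330.5,190)
E
```

```text
top centre [ 410.1 -294. ] diam 178.4
scene centre [ 442.  -332.5] diam 114.9
shift cm [ 0.34  0.03 17.33] /8 [0.04 0.   2.17] tiltz [-0.001  0.    -1.   ] yaw 75.5 t 3.4 q [ -45.   25.   86.   -0.   69. -120.]
```

Call:
{"fn": "apply_moves", "kwargs": {
  "rows": [
    {"translation": [0.05, 0, 2.5], "rotation": [0, 0, 0]},
    {"translation": [0.05, 0, 2.5], "rotation": [0, 0, 0]},
    {"translation": [0.05, 0, 2.5], "rotation": [0, 0, 0]},
    {"translation": [0.05, 0, 2.5], "rotation": [0, 0, 0]},
    {"translation": [0.05, 0, 2.5], "rotation": [0, 0, 0]},
    {"translation": [0.05, 0, 2.5], "rotation": [0, 0, 0]},
    {"translation": [0.05, 0, 1.5], "rotation": [0, 0, 0]},
    {"translation": [0, 0, 1.0], "rotation": [0, 0, 0]}
  ]
}}

```text
time: 4.2
tcp_pos: [442.3, -326.9, 188.4]
eef_rot: [[-0.969, 0.248, -0.002], [0.248, 0.969, 0.002], [0.002, 0.002, -1.0]]
ft_force: [0.5, 0.2, 0.0]
opening: 0.701
grip_force: 0.0
```

Call:
{"fn": "apply_moves", "kwargs": {
  "rows": [
    {"translation": [0, 0, 0.1], "rotation": [0, 0, 0]},
    {"translation": [0, 0, 0], "rotation": [0, 0, 0]},
    {"translation": [0, 0, 0], "rotation": [0, 0, 0]},
    {"translation": [0, 0, 0], "rotation": [0, 0, 0]},
    {"translation": [0, 0, 0], "rotation": [0, 0, 0]},
    {"translation": [0, 0, 0], "rotation": [0, 0, 0]},
    {"translation": [0, 0, 0], "rotation": [0, 0, 0]},
    {"translation": [0, 0, 0], "rotation": [0, 0, 0]}
  ],
  "grip": -1,
  "grip_force": 25
}}

```text
time: 5.0
tcp_pos: [442.8, -328.0, 189.5]
eef_rot: [[-0.969, 0.248, 0.001], [0.248, 0.969, -0.001], [-0.001, -0.001, -1.0]]
ft_force: [-1.0, 0.9, 5.8]
opening: 0.386
grip_force: 25.0
```

Call:
{"fn": "apply_moves", "kwargs": {
  "rows": [
    {"translation": [0, 0, -2], "rotation": [0, 0, 0]},
    {"translation": [0, 0, -2], "rotation": [0, 0, 0]},
    {"translation": [0, 0, -2], "rotation": [0, 0, 0]},
    {"translation": [0, 0, -2], "rotation": [0, 0, 0]},
    {"translation": [0, 0, -2], "rotation": [0, 0, 0]},
    {"translation": [0, 0, -2], "rotation": [0, 0, 0]},
    {"translation": [0, 0, -2], "rotation": [0, 0, 0]},
    {"translation": [0, 0, 0], "rotation": [0, 0, 0]}
  ]
}}

```text
time: 5.8
tcp_pos: [442.9, -328.2, 331.0]
eef_rot: [[-0.969, 0.248, 0.004], [0.248, 0.969, -0.003], [-0.004, -0.002, -1.0]]
ft_force: [0.2, -0.3, -0.7]
opening: 0.389
grip_force: 25.0
```

```bash
python3 - <<'E'
from h import *
s=ctrl.state();print(s['tcp_pos'],s['opening'],s['grip_force'])
z=s['tcp_pos'][2]-187+5
c=car('scene',(442,-330),z); im=snap('scene','s1')
plan(508,14,330)
E
```

```text
[ 442.91166051 -328.22925642  331.04159967] 0.3888148417661895 24.999557971023023
scene centre [ 476.1 -313.9] diam 168.3
shift cm [ 2.12 34.73 -0.18] /8 [ 0.27  4.34 -0.02] tiltz [-0.  0. -1.] yaw 75.6 t 5.9 q [ -45.   26.   90.    0.   64. -120.]
```

Call:
{"fn": "apply_moves", "kwargs": {
  "rows": [
    {"translation": [0.13, 2.18, 0], "rotation": [0, 0, 0]},
    {"translation": [0.13, 2.18, 0], "rotation": [0, 0, 0]},
    {"translation": [0.13, 2.18, 0], "rotation": [0, 0, 0]},
    {"translation": [0.13, 2.18, 0], "rotation": [0, 0, 0]},
    {"translation": [0.13, 2.18, 0], "rotation": [0, 0, 0]},
    {"translation": [0.13, 2.18, 0], "rotation": [0, 0, 0]},
    {"translation": [0.13, 2.18, 0], "rotation": [0, 0, 0]},
    {"translation": [0.13, 2.18, 0], "rotation": [0, 0, 0]}
  ]
}}

```text
time: 6.7
tcp_pos: [475.5, -155.3, 327.0]
eef_rot: [[-0.969, 0.248, -0.003], [0.248, 0.969, 0.001], [0.003, 0.001, -1.0]]
ft_force: [0.4, -0.4, -2.0]
opening: 0.39
grip_force: 25.0
```

Call:
{"fn": "apply_moves", "kwargs": {
  "rows": [
    {"translation": [0.13, 2.18, 0], "rotation": [0, 0, 0]},
    {"translation": [0.13, 2.18, 0], "rotation": [0, 0, 0]},
    {"translation": [0.13, 2.18, 0], "rotation": [0, 0, 0]},
    {"translation": [0.13, 2.18, 0], "rotation": [0, 0, 0]},
    {"translation": [0.13, 2.18, 0], "rotation": [0, 0, 0]},
    {"translation": [0.13, 2.1, 0], "rotation": [0, 0, 0]},
    {"translation": [0.13, 2.0, 0], "rotation": [0, 0, 0]},
    {"translation": [0, 0, 0], "rotation": [0, 0, 0]}
  ]
}}

```text
time: 7.5
tcp_pos: [503.9, -7.0, 327.1]
eef_rot: [[-0.969, 0.246, -0.003], [0.246, 0.969, 0.001], [0.003, 0.0, -1.0]]
ft_force: [0.3, -1.1, -0.3]
opening: 0.39
grip_force: 25.0
```

```bash
python3 - <<'E'
from h import *
s=ctrl.state();print(s['tcp_pos'])
im=snap('scene','s2'); t=snap('top','t2')
a=cv2.resize(im[110:210,240:360],None,fx=4,fy=4,interpolation=2);b=cv2.resize(t[140:240,300:420],None,fx=3,fy=3,interpolation=2)
b=cv2.copyMakeBorder(b,0,100,0,0,0,value=0)
cv2.imwrite('pics/c4.png',np.hstack([a[:,:,::-1][:400,:440],b[:,:,::-1]]))
plan(508,14.5,330)
E
```

```text
[503.93717485  -6.98458987 327.10758625]
shift cm [ 0.18  2.35 -0.25] /8 [ 0.02  0.29 -0.03] tiltz [-0.002  0.    -1.   ] yaw 75.7 t 7.6 q [-10.  22.  97.  -0.  61. -85.]
```

View pics/c4.png

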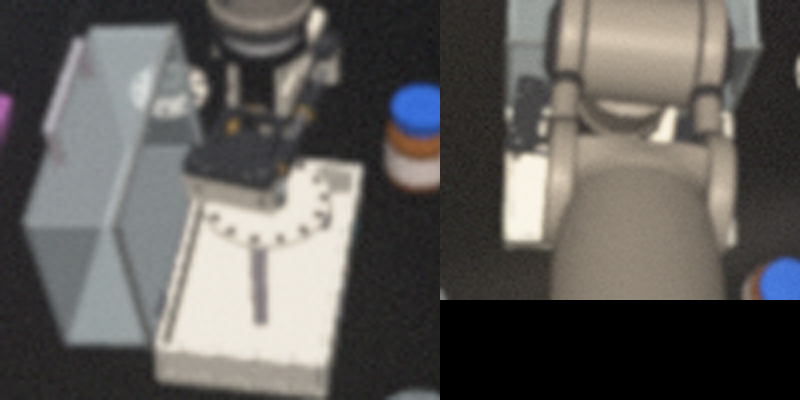

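The carousel hangs just short of the spindle: the disc's front edge is at crop (256,247), with the spindle visible below it from (258,250) to (261,322). I'll check the disc's centre against dead reckoning and correct it on approach.

```bash
python3 - <<'E'
from h import *
np.set_printoptions(suppress=True,precision=1)
a=np.linspace(0,2*np.pi,181)
for dz in(0,3):
  P=np.c_[504+55*np.cos(a),-7+55*np.sin(a),np.full(181,327-189.0+dz)]
  p=proj('scene',P); print('pred bottom row',p[np.argmax(p[:,1])],'right',p[np.argmax(p[:,0])])
im=cv2.imread('pics/s2.png').astype(int)
print(im[165:178,303].min(axis=1)); print(im[158,314:332].min(axis=1),im[155,314:332].min(axis=1))
# spindle columns in scene
for r in range(175,191,3): 
    row=im[r,292:320].min(axis=1); w=np.clip(200-row,0,None)*(row<170); print(r,(w*np.arange(292,320)).sum()/w.sum(), end=' ')
print(proj('scene',[[508,14.5,10],[508,14.5,50]]))
plan(508,14.5,314)
E
```

```text
pred bottom row [305.8 172.6] right [321.9 161.2]
pred bottom row [305.8 172. ] right [321.9 160.5]
[223 223 218 189 147 148 161 149 146 144 146 144 143]
[224 223 223 222 219 204 174 165 170 184 191 195 195 198 199 148  85  43] [222 222 221 212 177 165 181 173 155 144 144 145 144 160 191 162  96  48]
175 304.375 178 304.359649122807 181 304.49545454545455 184 304.50205761316874 187 304.6139534883721 190 304.9064748201439 [[305.  190.4]
 [304.8 182.9]]
shift cm [0.2 2.4 1.4] /8 [0.  0.3 0.2] tiltz [-0.  0. -1.] yaw 75.7 t 7.6 q [-10.  22.  97.  -0.  61. -85.]
```

Call:
{"fn": "apply_moves", "kwargs": {
  "rows": [
    {"translation": [0.05, 0.6, 0], "rotation": [0, 0, 0]},
    {"translation": [0.05, 0.6, 0], "rotation": [0, 0, 0]},
    {"translation": [0.05, 0.6, 0], "rotation": [0, 0, 0]},
    {"translation": [0, 0.6, 0], "rotation": [0, 0, 0]},
    {"translation": [0, 0, 0], "rotation": [0, 0, 0]},
    {"translation": [0, 0, 0.6], "rotation": [0, 0, 0]},
    {"translation": [0, 0, 0.6], "rotation": [0, 0, 0]},
    {"translation": [0, 0, 0.6], "rotation": [0, 0, 0]}
  ]
}}

```text
time: 8.4
tcp_pos: [508.5, 14.7, 310.0]
eef_rot: [[-0.969, 0.248, -0.0], [0.248, 0.969, 0.0], [0.0, 0.0, -1.0]]
ft_force: [0.1, 0.1, -0.9]
opening: 0.387
grip_force: 25.0
```

Call:
{"fn": "apply_moves", "kwargs": {
  "rows": [
    {"translation": [0, 0, 0.2], "rotation": [0, 0, 0]},
    {"translation": [0, 0, 0.2], "rotation": [0, 0, 0]},
    {"translation": [0, 0, 0.2], "rotation": [0, 0, 0]},
    {"translation": [0, 0, 0.2], "rotation": [0, 0, 0]},
    {"translation": [0, 0, 0.2], "rotation": [0, 0, 0]},
    {"translation": [0, 0, 0.2], "rotation": [0, 0, 0]},
    {"translation": [0, 0, 0.2], "rotation": [0, 0, 0]},
    {"translation": [0, 0, 0.2], "rotation": [0, 0, 0]}
  ]
}}

```text
time: 9.2
tcp_pos: [508.7, 14.9, 294.6]
eef_rot: [[-0.969, 0.248, 0.0], [0.248, 0.969, 0.0], [-0.0, 0.0, -1.0]]
ft_force: [-0.1, -0.9, -1.8]
opening: 0.384
grip_force: 25.0
```

Call:
{"fn": "apply_moves", "kwargs": {
  "rows": [
    {"translation": [0, 0, 0.5], "rotation": [0, 0, 0]},
    {"translation": [0, 0, 1.2], "rotation": [0, 0, 0]},
    {"translation": [0, 0, 1.2], "rotation": [0, 0, 0]},
    {"translation": [0, 0, 1.2], "rotation": [0, 0, 0]},
    {"translation": [0, 0, 1.2], "rotation": [0, 0, 0]},
    {"translation": [0, 0, 1.2], "rotation": [0, 0, 0]},
    {"translation": [0, 0, 1.2], "rotation": [0, 0, 0]},
    {"translation": [0, 0, 1.0], "rotation": [0, 0, 0]}
  ]
}}

```text
time: 10.0
tcp_pos: [508.6, 14.9, 206.5]
eef_rot: [[-0.969, 0.248, -0.001], [0.248, 0.969, 0.0], [0.001, -0.0, -1.0]]
ft_force: [-0.0, 0.1, -1.2]
opening: 0.389
grip_force: 25.0
```

Call:
{"fn": "apply_moves", "kwargs": {
  "rows": [
    {"translation": [0, 0, 0.3], "rotation": [0, 0, 0]},
    {"translation": [0, 0, 0.2], "rotation": [0, 0, 0]},
    {"translation": [0, 0, 0.1], "rotation": [0, 0, 0]},
    {"translation": [0, 0, 0], "rotation": [0, 0, 0]},
    {"translation": [0, 0, 0], "rotation": [0, 0, 0]},
    {"translation": [0, 0, 0], "rotation": [0, 0, 0]},
    {"translation": [0, 0, 0], "rotation": [0, 0, 0]},
    {"translation": [0, 0, 0], "rotation": [0, 0, 0]}
  ]
}}

```text
time: 10.8
tcp_pos: [508.7, 14.8, 201.9]
eef_rot: [[-0.969, 0.248, 0.0], [0.248, 0.969, 0.0], [-0.0, 0.0, -1.0]]
ft_force: [0.3, 0.8, -0.9]
opening: 0.387
grip_force: 25.0
```

Call:
{"fn": "apply_moves", "kwargs": {
  "rows": [
    {"translation": [0, 0, 0], "rotation": [0, 0, 0]},
    {"translation": [0, 0, 0], "rotation": [0, 0, 0]},
    {"translation": [0, 0, 0], "rotation": [0, 0, 0]},
    {"translation": [0, 0, 0], "rotation": [0, 0, 0]},
    {"translation": [0, 0, -0.5], "rotation": [0, 0, 0]},
    {"translation": [0, 0, -2], "rotation": [0, 0, 0]},
    {"translation": [0, 0, -2], "rotation": [0, 0, 0]},
    {"translation": [0, 0, -2], "rotation": [0, 0, 0]}
  ],
  "grip": 0.4
}}

```text
time: 11.6
tcp_pos: [508.6, 14.8, 267.7]
eef_rot: [[-0.969, 0.248, -0.0], [0.248, 0.969, 0.0], [0.0, 0.0, -1.0]]
ft_force: [0.5, -0.3, 0.1]
opening: 0.699
grip_force: 0.0
```

Call:
{"fn": "apply_moves", "kwargs": {
  "rows": [
    {"translation": [0, 0, -2], "rotation": [0, 0, 0]},
    {"translation": [0, 0, -2], "rotation": [0, 0, 0]},
    {"translation": [0, 0, -2], "rotation": [0, 0, 0]},
    {"translation": [0, 0, -1], "rotation": [0, 0, -0.14]},
    {"translation": [0, 0, 0], "rotation": [0, 0, -0.14]},
    {"translation": [0, 0, 0], "rotation": [0, 0, -0.14]},
    {"translation": [0, 0, 0], "rotation": [0, 0, -0.14]},
    {"translation": [0, 0, 0], "rotation": [0, 0, 0]}
  ]
}}

```text
time: 12.4
tcp_pos: [508.6, 14.8, 337.1]
eef_rot: [[-0.952, -0.306, 0.0], [-0.306, 0.952, 0.0], [-0.0, -0.0, -1.0]]
ft_force: [0.5, -0.2, 0.6]
opening: 0.698
grip_force: 0.0
```

```bash
sed -i 's/X=np.array.*; o+=/X=np.array([[-np.sin(A),np.cos(A),0],[np.cos(A),np.sin(A),0],[0,0,-1]]); o+=/' h.py; python3 - <<'E'
from h import *
car('top',(583,296));car('scene',(583,296))
plan(583.5,296,332)
E
```

```text
top centre [583.3 297.1] diam 97.7
scene centre [584. 295.] diam 96.6
shift cm [-15.6   24.56   0.5 ] /8 [-1.95  3.07  0.06] tiltz [ 0.  0. -1.] yaw 107.5 t 12.5 q [  -7.   22.   96.    0.   63. -114.]
```

Call:
{"fn": "apply_moves", "kwargs": {
  "rows": [
    {"translation": [-1.95, 3.07, 0], "rotation": [0, 0, 0]},
    {"translation": [-1.95, 3.07, 0], "rotation": [0, 0, 0]},
    {"translation": [-1.95, 3.07, 0], "rotation": [0, 0, 0]},
    {"translation": [-1.95, 3.07, 0], "rotation": [0, 0, 0]},
    {"translation": [-1.95, 3.07, 0], "rotation": [0, 0, 0]},
    {"translation": [-1.95, 3.07, 0], "rotation": [0, 0, 0]},
    {"translation": [-1.95, 3.07, 0], "rotation": [0, 0, 0]},
    {"translation": [-1.95, 3.07, 0], "rotation": [0, 0, 0]}
  ]
}}

```text
time: 13.3
tcp_pos: [582.7, 297.8, 336.7]
eef_rot: [[-0.954, -0.301, -0.0], [-0.301, 0.954, -0.0], [0.0, 0.0, -1.0]]
ft_force: [0.1, 0.4, -0.4]
opening: 0.701
grip_force: 0.0
```

Call:
{"fn": "apply_moves", "kwargs": {
  "rows": [
    {"translation": [0, 0, 1], "rotation": [0, 0, 0]},
    {"translation": [0, 0, 2], "rotation": [0, 0, 0]},
    {"translation": [0, 0, 2], "rotation": [0, 0, 0]},
    {"translation": [0, 0, 2], "rotation": [0, 0, 0]},
    {"translation": [0, 0, 2], "rotation": [0, 0, 0]},
    {"translation": [0, 0, 2], "rotation": [0, 0, 0]},
    {"translation": [0, 0, 1], "rotation": [0, 0, 0]},
    {"translation": [0, 0, 0], "rotation": [0, 0, 0]}
  ]
}}

```text
time: 14.1
tcp_pos: [582.1, 295.6, 215.0]
eef_rot: [[-0.953, -0.303, -0.003], [-0.303, 0.953, -0.001], [0.004, -0.0, -1.0]]
ft_force: [-0.1, -0.0, -0.1]
opening: 0.702
grip_force: 0.0
```

```bash
python3 - <<'E'
from h import *
car('scene',(583,296))
plan(583.5,296,190)
E
```

```text
scene centre [582.9 294.5] diam 97.9
shift cm [-0.11 -0.01  2.64] /8 [-0.01 -0.    0.33] tiltz [-0.001 -0.    -1.   ] yaw 107.6 t 14.15 q [ 20.  43.  78.  -0.  59. -87.]
```

Call:
{"fn": "apply_moves", "kwargs": {
  "rows": [
    {"translation": [-0.1, 0, 0.8], "rotation": [0, 0, 0]},
    {"translation": [0, 0, 0.8], "rotation": [0, 0, 0]},
    {"translation": [0, 0, 0.6], "rotation": [0, 0, 0]},
    {"translation": [0, 0, 0.4], "rotation": [0, 0, 0]},
    {"translation": [0, 0, 0], "rotation": [0, 0, 0]},
    {"translation": [0, 0, 0], "rotation": [0, 0, 0]},
    {"translation": [0, 0, 0], "rotation": [0, 0, 0]},
    {"translation": [0, 0, 0], "rotation": [0, 0, 0]}
  ]
}}

```text
time: 14.95
tcp_pos: [583.6, 296.6, 191.1]
eef_rot: [[-0.953, -0.304, 0.001], [-0.304, 0.953, 0.0], [-0.001, 0.0, -1.0]]
ft_force: [0.3, -0.2, -0.1]
opening: 0.696
grip_force: 0.0
```

Call:
{"fn": "apply_moves", "kwargs": {
  "rows": [
    {"translation": [0, 0, 0], "rotation": [0, 0, 0]},
    {"translation": [0, 0, 0], "rotation": [0, 0, 0]},
    {"translation": [0, 0, 0], "rotation": [0, 0, 0]},
    {"translation": [0, 0, 0], "rotation": [0, 0, 0]},
    {"translation": [0, 0, 0], "rotation": [0, 0, 0]},
    {"translation": [0, 0, 0], "rotation": [0, 0, 0]},
    {"translation": [0, 0, 0], "rotation": [0, 0, 0]},
    {"translation": [0, 0, 0], "rotation": [0, 0, 0]}
  ],
  "grip": -1
}}

```text
time: 15.75
tcp_pos: [583.5, 296.6, 190.7]
eef_rot: [[-0.953, -0.304, 0.0], [-0.304, 0.953, 0.0], [-0.0, 0.0, -1.0]]
ft_force: [-0.5, -0.1, 0.3]
opening: 0.378
grip_force: 25.0
```

Call:
{"fn": "apply_moves", "kwargs": {
  "rows": [
    {"translation": [0, 0, -1], "rotation": [0, 0, 0]},
    {"translation": [0, 0, -2], "rotation": [0, 0, 0]},
    {"translation": [0, 0, -2], "rotation": [0, 0, 0]},
    {"translation": [0, 0, -2], "rotation": [0, 0, 0]},
    {"translation": [0, 0, -2], "rotation": [0, 0, 0]},
    {"translation": [0, 0, -2], "rotation": [0, 0, 0]},
    {"translation": [0, 0, -2], "rotation": [0, 0, 0]},
    {"translation": [0, 0, -1], "rotation": [0, 0, 0]}
  ]
}}

```text
time: 16.55
tcp_pos: [583.6, 296.6, 333.4]
eef_rot: [[-0.953, -0.304, 0.003], [-0.304, 0.953, 0.001], [-0.003, 0.0, -1.0]]
ft_force: [-0.2, -0.2, -1.6]
opening: 0.372
grip_force: 25.0
```

```bash
python3 - <<'E'
from h import *
plan(508.6,14.6,330,85)
E
```

```text
shift cm [ 15.73 -24.58   0.28] /8 [ 1.97 -3.07  0.04] tiltz [ 0.003  0.001 -1.   ] yaw 107.7 turn rad 0.397 shift after turn [  5.02 -28.75   0.34] t 16.55 q [ 20.  36.  71.   0.  73. -87.]
```

```bash
python3 - <<'E'
from h import *
s=ctrl.state(); p=s['tcp_pos']; im=snap('scene','s3')
print(p,s['opening'])
a=np.linspace(0,2*np.pi,181)
Q=proj('scene',np.c_[p[0]+47*np.cos(a),p[1]+47*np.sin(a),np.full(181,p[2]-190.5+3)])
o=cv2.resize(im,None,fx=5,fy=5,interpolation=2)[:,:,::-1].copy()
cv2.polylines(o,[np.round(Q*5+2).astype(int)],True,(0,0,255),1)
c=Q.mean(0)*5; x,y=int(c[0]),int(c[1]); cv2.imwrite('pics/c5.png',o[y-220:y+220,x-220:x+220])
E
```

```text
[583.64282919 296.59910159 333.39116982] 0.3723163525686972
```

View pics/c5.png

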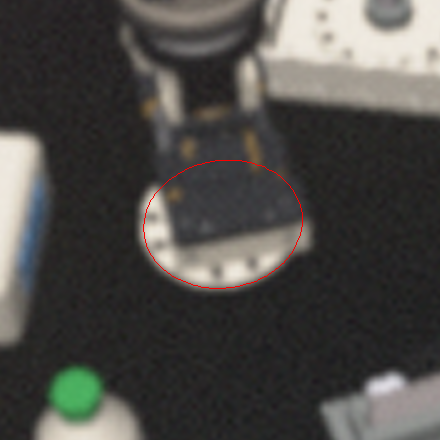

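The disc hangs level in the grip, within about 1 px of the predicted outline. I'm carrying it to the spindle.

Call:
{"fn": "apply_moves", "kwargs": {
  "rows": [
    {"translation": [0.98, -1.54, 0], "rotation": [0, 0, 0]},
    {"translation": [0.98, -1.54, 0], "rotation": [0, 0, 0]},
    {"translation": [0.98, -1.54, 0], "rotation": [0, 0, 0]},
    {"translation": [0.98, -1.54, 0], "rotation": [0, 0, 0]},
    {"translation": [0.98, -1.54, 0], "rotation": [0, 0, 0]},
    {"translation": [0.98, -1.54, 0], "rotation": [0, 0, 0]},
    {"translation": [0.98, -1.54, 0], "rotation": [0, 0, 0]},
    {"translation": [0.98, -1.54, 0], "rotation": [0, 0, 0]}
  ]
}}

```text
time: 17.4
tcp_pos: [545.9, 154.3, 330.3]
eef_rot: [[-0.953, -0.304, -0.001], [-0.304, 0.953, -0.0], [0.001, 0.0, -1.0]]
ft_force: [0.5, 1.5, -1.2]
opening: 0.378
grip_force: 25.0
```

Call:
{"fn": "apply_moves", "kwargs": {
  "rows": [
    {"translation": [0.98, -1.54, 0], "rotation": [0, 0, 0]},
    {"translation": [0.98, -1.54, 0], "rotation": [0, 0, 0]},
    {"translation": [0.98, -1.54, 0], "rotation": [0, 0, 0]},
    {"translation": [0.98, -1.54, 0], "rotation": [0, 0, 0]},
    {"translation": [0.98, -1.54, 0], "rotation": [0, 0, 0]},
    {"translation": [0.98, -1.54, 0], "rotation": [0, 0, 0]},
    {"translation": [0.98, -1.54, 0], "rotation": [0, 0, 0]},
    {"translation": [0.98, -1.54, 0], "rotation": [0, 0, 0]}
  ]
}}

```text
time: 18.2
tcp_pos: [508.6, 13.0, 330.6]
eef_rot: [[-0.953, -0.304, -0.0], [-0.304, 0.953, 0.0], [0.0, 0.0, -1.0]]
ft_force: [0.7, 0.5, -1.0]
opening: 0.369
grip_force: 25.0
```

Call:
{"fn": "apply_moves", "kwargs": {
  "rows": [
    {"translation": [0, 0, 0], "rotation": [0, 0, 0]},
    {"translation": [0, 0, 0], "rotation": [0, 0, 0]},
    {"translation": [0, 0, 0.5], "rotation": [0, 0, 0]},
    {"translation": [0, 0, 0.5], "rotation": [0, 0, 0]},
    {"translation": [0, 0, 0], "rotation": [0, 0, 0]},
    {"translation": [0, 0, 0], "rotation": [0, 0, 0]},
    {"translation": [0, 0, 0], "rotation": [0, 0, 0]},
    {"translation": [0, 0, 0], "rotation": [0, 0, 0]}
  ]
}}

```text
time: 19.0
tcp_pos: [509.2, 14.3, 320.8]
eef_rot: [[-0.953, -0.305, 0.0], [-0.305, 0.953, 0.0], [-0.0, 0.0, -1.0]]
ft_force: [0.0, 1.1, -1.4]
opening: 0.375
grip_force: 25.0
```

```bash
python3 - <<'E'
from h import *
plan(508.6,14.7,310); print(ctrl.state()['opening'])
E
```

```text
shift cm [0.04 0.06 1.08] /8 [0.01 0.01 0.14] tiltz [ 0.  0. -1.] yaw 107.7 t 19.0 q [  -7.   23.   97.    0.   60. -115.]
0.37479992195380424
```

Call:
{"fn": "apply_moves", "kwargs": {
  "rows": [
    {"translation": [0.1, 0, 0.4], "rotation": [0, 0, 0]},
    {"translation": [0, 0, 0.4], "rotation": [0, 0, 0]},
    {"translation": [0, 0, 0.4], "rotation": [0, 0, 0]},
    {"translation": [0, 0, 0.3], "rotation": [0, 0, 0]},
    {"translation": [0, 0, 0.3], "rotation": [0, 0, 0]},
    {"translation": [0, 0, 0.3], "rotation": [0, 0, 0]},
    {"translation": [0, 0, 0.3], "rotation": [0, 0, 0]},
    {"translation": [0, 0, 0.2], "rotation": [0, 0, 0]}
  ]
}}

```text
time: 19.8
tcp_pos: [508.1, 13.8, 294.4]
eef_rot: [[-0.953, -0.304, -0.0], [-0.304, 0.953, 0.0], [0.0, 0.0, -1.0]]
ft_force: [-0.2, 0.3, -0.9]
opening: 0.375
grip_force: 25.0
```

Call:
{"fn": "apply_moves", "kwargs": {
  "rows": [
    {"translation": [0, 0, 0.2], "rotation": [0, 0, 0]},
    {"translation": [0, 0, 0.2], "rotation": [0, 0, 0]},
    {"translation": [0, 0, 0.2], "rotation": [0, 0, 0]},
    {"translation": [0, 0, 0.2], "rotation": [0, 0, 0]},
    {"translation": [0, 0, 0.2], "rotation": [0, 0, 0]},
    {"translation": [0, 0, 0], "rotation": [0, 0, 0]},
    {"translation": [0, 0, 0], "rotation": [0, 0, 0]},
    {"translation": [0, 0, 0], "rotation": [0, 0, 0]}
  ]
}}

```text
time: 20.6
tcp_pos: [508.2, 13.8, 284.8]
eef_rot: [[-0.953, -0.304, 0.0], [-0.304, 0.953, 0.0], [-0.0, -0.0, -1.0]]
ft_force: [-0.1, 1.0, -1.2]
opening: 0.374
grip_force: 25.0
```

Call:
{"fn": "apply_moves", "kwargs": {
  "rows": [
    {"translation": [0, 0, 1], "rotation": [0, 0, 0]},
    {"translation": [0, 0, 1], "rotation": [0, 0, 0]},
    {"translation": [0, 0, 1], "rotation": [0, 0, 0]},
    {"translation": [0, 0, 1], "rotation": [0, 0, 0]},
    {"translation": [0, 0, 0.9], "rotation": [0, 0, 0]},
    {"translation": [0, 0, 0.5], "rotation": [0, 0, 0]},
    {"translation": [0, 0, 0.3], "rotation": [0, 0, 0]},
    {"translation": [0, 0, 0], "rotation": [0, 0, 0]}
  ]
}}

```text
time: 21.4
tcp_pos: [508.1, 13.8, 227.4]
eef_rot: [[-0.953, -0.304, -0.0], [-0.304, 0.953, 0.0], [0.0, 0.0, -1.0]]
ft_force: [0.5, -0.2, -0.1]
opening: 0.37
grip_force: 25.0
```

Call:
{"fn": "apply_moves", "kwargs": {
  "rows": [
    {"translation": [0, 0, 0], "rotation": [0, 0, 0]},
    {"translation": [0, 0, 0], "rotation": [0, 0, 0]},
    {"translation": [0, 0, 0], "rotation": [0, 0, 0]},
    {"translation": [0, 0, 0], "rotation": [0, 0, 0]},
    {"translation": [0, 0, -0.5], "rotation": [0, 0, 0]},
    {"translation": [0, 0, -2], "rotation": [0, 0, 0]},
    {"translation": [0, 0, -2], "rotation": [0, 0, 0]},
    {"translation": [0, 0, -2], "rotation": [0, 0, 0]}
  ],
  "grip": 0.4
}}

```text
time: 22.2
tcp_pos: [508.1, 13.8, 293.8]
eef_rot: [[-0.953, -0.304, 0.0], [-0.304, 0.953, 0.0], [-0.0, 0.0, -1.0]]
ft_force: [0.5, 0.5, -0.3]
opening: 0.698
grip_force: 0.0
```

Call:
{"fn": "apply_moves", "kwargs": {
  "rows": [
    {"translation": [0, 0, -2], "rotation": [0, 0, 0]},
    {"translation": [0, 0, -2], "rotation": [0, 0, 0]},
    {"translation": [1.2, -3.75, 0], "rotation": [0, 0, 0]},
    {"translation": [1.2, -3.75, 0], "rotation": [0, 0, 0]},
    {"translation": [1.2, -3.75, 0], "rotation": [0, 0, 0]},
    {"translation": [1.2, -3.75, 0], "rotation": [0, 0, 0]},
    {"translation": [1.2, -3.75, 0], "rotation": [0, 0, 0]},
    {"translation": [0, 0, 0], "rotation": [0, 0, 0]}
  ]
}}

```text
time: 23.0
tcp_pos: [507.9, -187.2, 333.1]
eef_rot: [[-0.954, -0.3, 0.001], [-0.3, 0.954, -0.002], [-0.001, -0.002, -1.0]]
ft_force: [0.4, -1.0, -0.1]
opening: 0.698
grip_force: 0.0
```

```bash
python3 - <<'E'
from h import *
im=snap('top','t4');car('top',(626,-301),im=im);car('top',(532,-449),im=im)
im=snap('scene','s4');car('scene',(532,-449),im=im)
a=cv2.resize(im[60:200,220:340],None,fx=4,fy=4,interpolation=2);cv2.imwrite('pics/c6.png',a[:,:,::-1])
plan(508,-300,330);plan(626,-301,330)
E
```

```text
top centre [ 607.1 -316.1] diam 275.6
top centre [ 558.4 -364. ] diam 220.2
scene centre [ 495.9 -374.3] diam 80.3
shift cm [  3.49 -11.09   0.27] /8 [ 0.44 -1.39  0.03] tiltz [-0.  0. -1.] yaw 107.6 t 23.1 q [ -28.   25.   91.    0.   64. -136.]
shift cm [ -7.72 -14.76   0.27] /8 [-0.97 -1.84  0.03] tiltz [-0.  0. -1.] yaw 107.6 t 23.1 q [ -28.   25.   91.    0.   64. -136.]
```

View pics/c6.png

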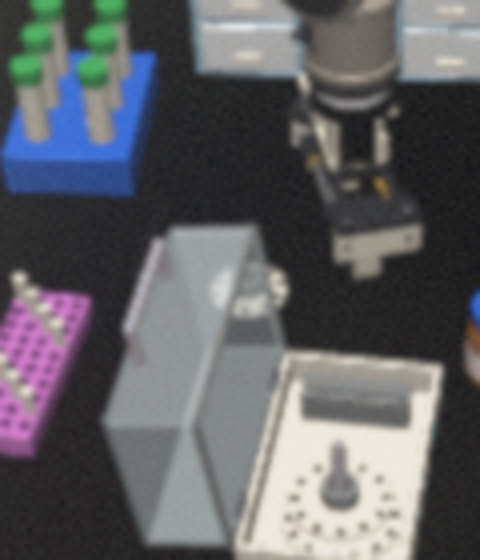

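C1 and c2 sit on the spindle (crop (340,490)). C3 still shows at (248,287), its old place. I'm going there around the lid.

Call:
{"fn": "apply_moves", "kwargs": {
  "rows": [
    {"translation": [0.5, -1.8, 0], "rotation": [0, 0, 0]},
    {"translation": [0.8, -2.4, 0], "rotation": [0, 0, 0]},
    {"translation": [0.8, -2.4, 0], "rotation": [0, 0, 0]},
    {"translation": [0.8, -2.4, 0], "rotation": [0, 0, 0]},
    {"translation": [0.6, -2.1, 0], "rotation": [0, 0, 0]},
    {"translation": [-1.5, -0.48, 0], "rotation": [0, 0, 0]},
    {"translation": [-1.5, -0.48, 0], "rotation": [0, 0, 0]},
    {"translation": [-1.5, -0.48, 0], "rotation": [0, 0, 0]}
  ]
}}

```text
time: 23.9
tcp_pos: [556.5, -299.3, 332.8]
eef_rot: [[-0.952, -0.305, 0.0], [-0.305, 0.952, 0.0], [-0.0, 0.0, -1.0]]
ft_force: [-0.0, -0.3, -0.4]
opening: 0.695
grip_force: 0.0
```

Call:
{"fn": "apply_moves", "kwargs": {
  "rows": [
    {"translation": [-1.5, -0.48, 0], "rotation": [0, 0, 0]},
    {"translation": [-1.5, -0.48, 0], "rotation": [0, 0, 0]},
    {"translation": [-1.5, -0.48, 0], "rotation": [0, 0, 0]},
    {"translation": [-1.5, -0.48, 0], "rotation": [0, 0, 0]},
    {"translation": [-0.7, -0.24, 0], "rotation": [0, 0, 0]},
    {"translation": [0, 0, 0], "rotation": [0, 0, 0]},
    {"translation": [0, 0, 0], "rotation": [0, 0, 0]},
    {"translation": [0, 0, 0], "rotation": [0, 0, 0]}
  ]
}}

```text
time: 24.7
tcp_pos: [625.6, -299.7, 332.8]
eef_rot: [[-0.953, -0.304, -0.0], [-0.304, 0.953, 0.0], [0.0, 0.0, -1.0]]
ft_force: [-0.7, 0.8, -0.6]
opening: 0.701
grip_force: 0.0
```

```bash
python3 - <<'E'
from h import *
im=ctrl.read_camera('scene');car('scene',(532,-449),im=im)
g=im.min(axis=2)
# c3 blob seen through/around lid: compare with first picture
s0=cv2.imread('pics/sc0.png').min(axis=2)
for a in(s0,g):
    m=a[118:148,268:298]>150; y,x=np.nonzero(m); print(x.mean()+268,y.mean()+118,m.sum())
plan(626,-301,192)
E
```

```text
scene centre [ 515.4 -398.5] diam 65.4
274.86495176848877 129.80707395498393 311
274.94267515923565 129.78662420382165 314
shift cm [-0.   -0.13 14.09] /8 [-0.   -0.02  1.76] tiltz [-0.  0. -1.] yaw 107.7 t 24.75 q [ -32.   41.   63.   -0.   77. -140.]
```

Call:
{"fn": "apply_moves", "kwargs": {
  "rows": [
    {"translation": [0, -0.2, 1], "rotation": [0, 0, 0]},
    {"translation": [0, 0, 2.5], "rotation": [0, 0, 0]},
    {"translation": [0, 0, 2.5], "rotation": [0, 0, 0]},
    {"translation": [0, 0, 2.5], "rotation": [0, 0, 0]},
    {"translation": [0, 0, 2.5], "rotation": [0, 0, 0]},
    {"translation": [0, 0, 1.7], "rotation": [0, 0, 0]},
    {"translation": [0, 0, 1], "rotation": [0, 0, 0]},
    {"translation": [0, 0, 0.5], "rotation": [0, 0, 0]}
  ]
}}

```text
time: 25.55
tcp_pos: [626.4, -301.6, 189.3]
eef_rot: [[-0.953, -0.304, -0.001], [-0.304, 0.953, 0.001], [0.001, 0.001, -1.0]]
ft_force: [-0.5, 0.2, 1.0]
opening: 0.701
grip_force: 0.0
```

Call:
{"fn": "apply_moves", "kwargs": {
  "rows": [
    {"translation": [0, 0, 0], "rotation": [0, 0, 0]},
    {"translation": [0, 0, 0], "rotation": [0, 0, 0]},
    {"translation": [0, 0, 0], "rotation": [0, 0, 0]},
    {"translation": [0, 0, 0], "rotation": [0, 0, 0]},
    {"translation": [0, 0, 0], "rotation": [0, 0, 0]},
    {"translation": [0, 0, 0], "rotation": [0, 0, 0]},
    {"translation": [0, 0, 0], "rotation": [0, 0, 0]},
    {"translation": [0, 0, 0], "rotation": [0, 0, 0]}
  ],
  "grip": -1
}}

```text
time: 26.35
tcp_pos: [626.9, -301.6, 191.6]
eef_rot: [[-0.953, -0.304, 0.001], [-0.304, 0.953, -0.0], [-0.001, -0.001, -1.0]]
ft_force: [-0.9, 0.5, 5.9]
opening: 0.377
grip_force: 25.0
```

Call:
{"fn": "apply_moves", "kwargs": {
  "rows": [
    {"translation": [0, 0, -1], "rotation": [0, 0, 0]},
    {"translation": [0, 0, -2], "rotation": [0, 0, 0]},
    {"translation": [0, 0, -2], "rotation": [0, 0, 0]},
    {"translation": [0, 0, -2], "rotation": [0, 0, 0]},
    {"translation": [0, 0, -2], "rotation": [0, 0, 0]},
    {"translation": [0, 0, -2], "rotation": [0, 0, 0]},
    {"translation": [0, 0, -2], "rotation": [0, 0, 0]},
    {"translation": [0, 0, -1], "rotation": [0, 0, 0]}
  ]
}}

```text
time: 27.15
tcp_pos: [626.9, -301.6, 332.9]
eef_rot: [[-0.953, -0.304, 0.002], [-0.304, 0.953, -0.001], [-0.002, -0.002, -1.0]]
ft_force: [0.3, -0.2, -0.3]
opening: 0.377
grip_force: 25.0
```

```bash
python3 - <<'E'
from h import *
im=ctrl.read_camera('scene');car('scene',(515,-400),im=im)
plan(508,-301,333)
E
```

```text
scene centre [ 515.1 -398.2] diam 65.7
shift cm [11.31  3.69  0.06] /8 [1.41 0.46 0.01] tiltz [ 0.004 -0.002 -1.   ] yaw 107.7 t 27.2 q [ -32.   41.   62.   -0.   77. -140.]
```

Call:
{"fn": "apply_moves", "kwargs": {
  "rows": [
    {"translation": [1.6, 0.53, 0], "rotation": [0, 0, 0]},
    {"translation": [1.6, 0.53, 0], "rotation": [0, 0, 0]},
    {"translation": [1.6, 0.53, 0], "rotation": [0, 0, 0]},
    {"translation": [1.6, 0.53, 0], "rotation": [0, 0, 0]},
    {"translation": [1.6, 0.53, 0], "rotation": [0, 0, 0]},
    {"translation": [1.6, 0.53, 0], "rotation": [0, 0, 0]},
    {"translation": [1.6, 0.53, 0], "rotation": [0, 0, 0]},
    {"translation": [0, 0, 0], "rotation": [0, 0, 0]}
  ]
}}

```text
time: 28.0
tcp_pos: [507.3, -300.2, 330.0]
eef_rot: [[-0.953, -0.303, -0.002], [-0.303, 0.953, 0.001], [0.002, 0.002, -1.0]]
ft_force: [0.1, 0.3, -1.1]
opening: 0.378
grip_force: 25.0
```

Call:
{"fn": "apply_moves", "kwargs": {
  "rows": [
    {"translation": [-0.64, 2.0, 0], "rotation": [0, 0, 0]},
    {"translation": [-0.64, 2.0, 0], "rotation": [0, 0, 0]},
    {"translation": [-0.64, 2.0, 0], "rotation": [0, 0, 0]},
    {"translation": [-0.64, 2.0, 0], "rotation": [0, 0, 0]},
    {"translation": [-0.64, 2.0, 0], "rotation": [0, 0, 0]},
    {"translation": [-0.64, 2.0, 0], "rotation": [0, 0, 0]},
    {"translation": [-0.64, 2.0, 0], "rotation": [0, 0, 0]},
    {"translation": [-0.64, 2.0, 0], "rotation": [0, 0, 0]}
  ]
}}

```text
time: 28.8
tcp_pos: [509.1, -130.4, 330.4]
eef_rot: [[-0.952, -0.305, -0.0], [-0.305, 0.952, 0.0], [0.0, 0.0, -1.0]]
ft_force: [-0.6, -0.7, 0.2]
opening: 0.38
grip_force: 25.0
```

Call:
{"fn": "apply_moves", "kwargs": {
  "rows": [
    {"translation": [-0.64, 2.0, 0], "rotation": [0, 0, 0]},
    {"translation": [-0.64, 2.0, 0], "rotation": [0, 0, 0]},
    {"translation": [-0.64, 2.0, 0], "rotation": [0, 0, 0]},
    {"translation": [-0.64, 2.0, 0], "rotation": [0, 0, 0]},
    {"translation": [-0.64, 2.0, 0], "rotation": [0, 0, 0]},
    {"translation": [-0.64, 2.0, 0], "rotation": [0, 0, 0]},
    {"translation": [-0.64, 2.0, 0], "rotation": [0, 0, 0]},
    {"translation": [0, 0, 0], "rotation": [0, 0, 0]}
  ]
}}

```text
time: 29.6
tcp_pos: [508.8, 17.6, 330.5]
eef_rot: [[-0.951, -0.308, -0.0], [-0.308, 0.951, 0.001], [0.0, 0.001, -1.0]]
ft_force: [0.3, 0.0, -1.5]
opening: 0.377
grip_force: 25.0
```

```bash
python3 - <<'E'
from h import *
plan(508.2,14.2,320); im=snap('scene','s5')
s=ctrl.state(); p=s['tcp_pos']
a=np.linspace(0,2*np.pi,181)
Q=proj('scene',np.c_[p[0]+39*np.cos(a),p[1]+39*np.sin(a),np.full(181,p[2]-191.5+3)])
o=cv2.resize(im,None,fx=5,fy=5,interpolation=2)[:,:,::-1].copy()
cv2.polylines(o,[np.round(Q*5+2).astype(int)],True,(0,0,255),1)
c=Q.mean(0)*5; x,y=int(c[0]),int(c[1]); cv2.imwrite('pics/c7.png',o[y-180:y+260,x-220:x+220])
E
```

```text
shift cm [ 0.16 -0.31  1.05] /8 [ 0.02 -0.04  0.13] tiltz [-0.     0.001 -1.   ] yaw 107.9 t 29.6 q [  -7.   22.   96.    0.   62. -115.]
```

View pics/c7.png

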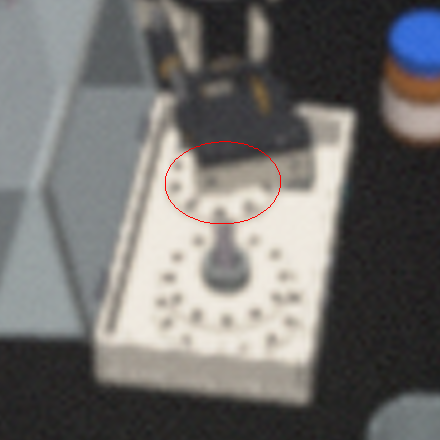

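The held disc's tube marks match the predicted ring, with the spindle just below it at (223,240). I'm correcting about 3 mm and threading.

Call:
{"fn": "apply_moves", "kwargs": {
  "rows": [
    {"translation": [0.15, -0.3, 0.5], "rotation": [0, 0, 0]},
    {"translation": [0, 0, 0.5], "rotation": [0, 0, 0]},
    {"translation": [0, 0, 0.5], "rotation": [0, 0, 0]},
    {"translation": [0, 0, 0.5], "rotation": [0, 0, 0]},
    {"translation": [0, 0, 0.3], "rotation": [0, 0, 0]},
    {"translation": [0, 0, 0.3], "rotation": [0, 0, 0]},
    {"translation": [0, 0, 0.3], "rotation": [0, 0, 0]},
    {"translation": [0, 0, 0.3], "rotation": [0, 0, 0]}
  ]
}}

```text
time: 30.45
tcp_pos: [508.4, 11.4, 298.5]
eef_rot: [[-0.953, -0.304, 0.0], [-0.304, 0.953, 0.0], [-0.0, -0.0, -1.0]]
ft_force: [-0.2, 0.5, -1.1]
opening: 0.378
grip_force: 25.0
```

Call:
{"fn": "apply_moves", "kwargs": {
  "rows": [
    {"translation": [0, 0, 0.3], "rotation": [0, 0, 0]},
    {"translation": [0, 0, 0.3], "rotation": [0, 0, 0]},
    {"translation": [0, 0, 0.3], "rotation": [0, 0, 0]},
    {"translation": [0, 0, 0.3], "rotation": [0, 0, 0]},
    {"translation": [0, 0, 0.3], "rotation": [0, 0, 0]},
    {"translation": [0, 0, 0], "rotation": [0, 0, 0]},
    {"translation": [0, 0, 0], "rotation": [0, 0, 0]},
    {"translation": [0, 0, 0], "rotation": [0, 0, 0]}
  ]
}}

```text
time: 31.25
tcp_pos: [508.3, 11.6, 283.3]
eef_rot: [[-0.953, -0.304, -0.001], [-0.304, 0.953, 0.001], [0.0, 0.001, -1.0]]
ft_force: [0.1, 5.2, -3.2]
opening: 0.38
grip_force: 25.0
```

Call:
{"fn": "apply_moves", "kwargs": {
  "rows": [
    {"translation": [-0.08, 0.24, 0], "rotation": [0, 0, 0]},
    {"translation": [0, 0, 0.5], "rotation": [0, 0, 0]},
    {"translation": [0, 0, 0.6], "rotation": [0, 0, 0]},
    {"translation": [0, 0, 0.6], "rotation": [0, 0, 0]},
    {"translation": [0, 0, 0.6], "rotation": [0, 0, 0]},
    {"translation": [0, 0, 0.5], "rotation": [0, 0, 0]},
    {"translation": [0, 0, 0.3], "rotation": [0, 0, 0]},
    {"translation": [0, 0, 0], "rotation": [0, 0, 0]}
  ]
}}

```text
time: 32.05
tcp_pos: [508.3, 13.9, 252.2]
eef_rot: [[-0.953, -0.304, -0.001], [-0.304, 0.953, 0.0], [0.001, 0.0, -1.0]]
ft_force: [-0.2, 0.6, -0.6]
opening: 0.38
grip_force: 25.0
```

Call:
{"fn": "apply_moves", "kwargs": {
  "rows": [
    {"translation": [0, 0, 0], "rotation": [0, 0, 0]},
    {"translation": [0, 0, 0], "rotation": [0, 0, 0]},
    {"translation": [0, 0, 0], "rotation": [0, 0, 0]},
    {"translation": [0, 0, 0], "rotation": [0, 0, 0]},
    {"translation": [0, 0, -0.5], "rotation": [0, 0, 0]},
    {"translation": [0, 0, -2], "rotation": [0, 0, 0]},
    {"translation": [0, 0, -2], "rotation": [0, 0, 0]},
    {"translation": [0, 0, -2], "rotation": [0, 0, 0]}
  ],
  "grip": 0.4
}}

```text
time: 32.85
tcp_pos: [508.4, 13.9, 318.8]
eef_rot: [[-0.953, -0.304, 0.0], [-0.304, 0.953, 0.0], [-0.0, 0.0, -1.0]]
ft_force: [-0.3, 0.0, -0.4]
opening: 0.697
grip_force: 0.0
```

```bash
python3 - <<'E'
from h import *
car('top',(515,-397));car('scene',(515,-399))
plan(515,-396.5,332)
E
```

```text
top centre [ 515.  -395.3] diam 63.7
scene centre [ 547.1 -392.7] diam 120.2
shift cm [ 11.93 -39.27  -1.12] /8 [ 1.49 -4.91 -0.14] tiltz [ 0.006 -0.001 -1.   ] yaw 107.7 t 32.95 q [  -7.   23.   97.    0.   60. -115.]
```

Call:
{"fn": "apply_moves", "kwargs": {
  "rows": [
    {"translation": [0.75, -2.45, -0.2], "rotation": [0, 0, 0]},
    {"translation": [0.75, -2.45, -0.2], "rotation": [0, 0, 0]},
    {"translation": [0.75, -2.45, -0.2], "rotation": [0, 0, 0]},
    {"translation": [0.75, -2.45, -0.2], "rotation": [0, 0, 0]},
    {"translation": [0.75, -2.45, -0.2], "rotation": [0, 0, 0]},
    {"translation": [0.75, -2.45, 0], "rotation": [0, 0, 0]},
    {"translation": [0.75, -2.45, 0], "rotation": [0, 0, 0]},
    {"translation": [0.75, -2.45, 0], "rotation": [0, 0, 0]}
  ]
}}

```text
time: 33.75
tcp_pos: [510.7, -192.0, 326.8]
eef_rot: [[-0.953, -0.304, -0.001], [-0.304, 0.953, 0.001], [0.001, 0.001, -1.0]]
ft_force: [1.0, 0.3, -0.6]
opening: 0.7
grip_force: 0.0
```

Call:
{"fn": "apply_moves", "kwargs": {
  "rows": [
    {"translation": [0.75, -2.45, 0], "rotation": [0, 0, 0]},
    {"translation": [0.75, -2.45, 0], "rotation": [0, 0, 0]},
    {"translation": [0.75, -2.45, 0], "rotation": [0, 0, 0]},
    {"translation": [0.75, -2.45, 0], "rotation": [0, 0, 0]},
    {"translation": [0.75, -2.45, 0], "rotation": [0, 0, 0]},
    {"translation": [0.75, -2.45, 0], "rotation": [0, 0, 0]},
    {"translation": [0.75, -2.45, 0], "rotation": [0, 0, 0]},
    {"translation": [0.7, -2.45, 0], "rotation": [0, 0, 0]}
  ]
}}

```text
time: 34.55
tcp_pos: [513.7, -396.8, 326.5]
eef_rot: [[-0.953, -0.304, -0.001], [-0.304, 0.953, 0.001], [0.001, 0.001, -1.0]]
ft_force: [0.5, 0.1, -0.2]
opening: 0.703
grip_force: 0.0
```

Call:
{"fn": "apply_moves", "kwargs": {
  "rows": [
    {"translation": [0, 0, 1], "rotation": [0, 0, 0]},
    {"translation": [0, 0, 2], "rotation": [0, 0, 0]},
    {"translation": [0, 0, 2], "rotation": [0, 0, 0]},
    {"translation": [0, 0, 2], "rotation": [0, 0, 0]},
    {"translation": [0, 0, 2], "rotation": [0, 0, 0]},
    {"translation": [0, 0, 1], "rotation": [0, 0, 0]},
    {"translation": [0, 0, 0], "rotation": [0, 0, 0]},
    {"translation": [0, 0, 0], "rotation": [0, 0, 0]}
  ]
}}

```text
time: 35.35
tcp_pos: [514.1, -395.6, 227.9]
eef_rot: [[-0.952, -0.305, 0.0], [-0.305, 0.952, -0.0], [-0.0, -0.0, -1.0]]
ft_force: [-0.2, 0.3, 0.4]
opening: 0.698
grip_force: 0.0
```

```bash
python3 - <<'E'
from h import *
car('scene',(515,-399))
plan(515,-396.5,191)
E
```

```text
scene centre [ 498.6 -432.8] diam 125.4
shift cm [-0.05 -0.08  3.75] /8 [-0.01 -0.01  0.47] tiltz [ 0.001 -0.001 -1.   ] yaw 107.7 t 35.4 q [ -44.   42.   78.    0.   60. -152.]
```

Call:
{"fn": "apply_moves", "kwargs": {
  "rows": [
    {"translation": [-0.06, 0, 1], "rotation": [0, 0, 0]},
    {"translation": [0, 0, 1], "rotation": [0, 0, 0]},
    {"translation": [0, 0, 1], "rotation": [0, 0, 0]},
    {"translation": [0, 0, 0.65], "rotation": [0, 0, 0]},
    {"translation": [0, 0, 0], "rotation": [0, 0, 0]},
    {"translation": [0, 0, 0], "rotation": [0, 0, 0]},
    {"translation": [0, 0, 0], "rotation": [0, 0, 0]},
    {"translation": [0, 0, 0], "rotation": [0, 0, 0]}
  ]
}}

```text
time: 36.2
tcp_pos: [514.6, -395.8, 191.7]
eef_rot: [[-0.953, -0.304, 0.001], [-0.304, 0.953, -0.001], [-0.0, -0.001, -1.0]]
ft_force: [-0.2, -0.6, -0.1]
opening: 0.701
grip_force: 0.0
```

Call:
{"fn": "apply_moves", "kwargs": {
  "rows": [
    {"translation": [0, 0, 0], "rotation": [0, 0, 0]},
    {"translation": [0, 0, 0], "rotation": [0, 0, 0]},
    {"translation": [0, 0, 0], "rotation": [0, 0, 0]},
    {"translation": [0, 0, 0], "rotation": [0, 0, 0]},
    {"translation": [0, 0, 0], "rotation": [0, 0, 0]},
    {"translation": [0, 0, 0], "rotation": [0, 0, 0]},
    {"translation": [0, 0, 0], "rotation": [0, 0, 0]},
    {"translation": [0, 0, 0], "rotation": [0, 0, 0]}
  ],
  "grip": -1
}}

```text
time: 37.0
tcp_pos: [514.5, -395.6, 191.2]
eef_rot: [[-0.953, -0.304, -0.0], [-0.304, 0.953, 0.0], [-0.0, 0.0, -1.0]]
ft_force: [-0.3, 0.1, 1.3]
opening: 0.373
grip_force: 25.0
```

Call:
{"fn": "apply_moves", "kwargs": {
  "rows": [
    {"translation": [0, 0, -1], "rotation": [0, 0, 0]},
    {"translation": [0, 0, -2], "rotation": [0, 0, 0]},
    {"translation": [0, 0, -2], "rotation": [0, 0, 0]},
    {"translation": [0, 0, -2], "rotation": [0, 0, 0]},
    {"translation": [0, 0, -2], "rotation": [0, 0, 0]},
    {"translation": [0, 0, -2], "rotation": [0, 0, 0]},
    {"translation": [0, 0, -2], "rotation": [0, 0, 0]},
    {"translation": [0, 0, -1], "rotation": [0, 0, 0]}
  ]
}}

```text
time: 37.8
tcp_pos: [514.6, -395.8, 333.9]
eef_rot: [[-0.953, -0.304, 0.003], [-0.304, 0.953, -0.002], [-0.002, -0.003, -1.0]]
ft_force: [-0.3, -0.8, -1.0]
opening: 0.375
grip_force: 25.0
```

```bash
python3 - <<'E'
from h import *
plan(508.3,14,333)
E
```

```text
shift cm [-1.187e+01  3.923e+01 -1.000e-02] /8 [-1.48  4.9  -0.  ] tiltz [ 0.003 -0.002 -1.   ] yaw 107.7 t 37.8 q [ -44.   36.   72.    0.   72. -152.]
```

Call:
{"fn": "apply_moves", "kwargs": {
  "rows": [
    {"translation": [-0.74, 2.45, 0], "rotation": [0, 0, 0]},
    {"translation": [-0.74, 2.45, 0], "rotation": [0, 0, 0]},
    {"translation": [-0.74, 2.45, 0], "rotation": [0, 0, 0]},
    {"translation": [-0.74, 2.45, 0], "rotation": [0, 0, 0]},
    {"translation": [-0.74, 2.45, 0], "rotation": [0, 0, 0]},
    {"translation": [-0.74, 2.45, 0], "rotation": [0, 0, 0]},
    {"translation": [-0.74, 2.45, 0], "rotation": [0, 0, 0]},
    {"translation": [-0.74, 2.45, 0], "rotation": [0, 0, 0]}
  ]
}}

```text
time: 38.6
tcp_pos: [511.0, -189.9, 331.2]
eef_rot: [[-0.953, -0.304, -0.0], [-0.304, 0.953, 0.0], [0.0, 0.0, -1.0]]
ft_force: [0.1, 0.6, 0.7]
opening: 0.374
grip_force: 25.0
```

Call:
{"fn": "apply_moves", "kwargs": {
  "rows": [
    {"translation": [-0.74, 2.45, 0], "rotation": [0, 0, 0]},
    {"translation": [-0.74, 2.45, 0], "rotation": [0, 0, 0]},
    {"translation": [-0.74, 2.45, 0], "rotation": [0, 0, 0]},
    {"translation": [-0.74, 2.45, 0], "rotation": [0, 0, 0]},
    {"translation": [-0.74, 2.45, 0], "rotation": [0, 0, 0]},
    {"translation": [-0.74, 2.45, 0], "rotation": [0, 0, 0]},
    {"translation": [-0.74, 2.45, 0], "rotation": [0, 0, 0]},
    {"translation": [-0.74, 2.45, 0], "rotation": [0, 0, 0]}
  ]
}}

```text
time: 39.4
tcp_pos: [507.7, 14.8, 331.2]
eef_rot: [[-0.953, -0.304, -0.0], [-0.304, 0.953, 0.0], [0.0, 0.0, -1.0]]
ft_force: [-0.6, 0.5, -1.6]
opening: 0.374
grip_force: 25.0
```

Call:
{"fn": "apply_moves", "kwargs": {
  "rows": [
    {"translation": [0, 0, 0], "rotation": [0, 0, 0]},
    {"translation": [0, 0, 0], "rotation": [0, 0, 0]},
    {"translation": [0, 0, 0.5], "rotation": [0, 0, 0]},
    {"translation": [0, 0, 0.5], "rotation": [0, 0, 0]},
    {"translation": [0, 0, 0], "rotation": [0, 0, 0]},
    {"translation": [0, 0, 0], "rotation": [0, 0, 0]},
    {"translation": [0, 0, 0], "rotation": [0, 0, 0]},
    {"translation": [0, 0, 0], "rotation": [0, 0, 0]}
  ]
}}

```text
time: 40.2
tcp_pos: [508.0, 13.6, 321.3]
eef_rot: [[-0.953, -0.304, 0.0], [-0.304, 0.953, 0.0], [-0.0, -0.0, -1.0]]
ft_force: [-0.1, -0.6, 0.1]
opening: 0.374
grip_force: 25.0
```

```bash
python3 - <<'E'
from h import *
plan(508.3,14.2,320)
E
```

```text
shift cm [-0.04  0.05  0.13] /8 [-0.01  0.01  0.02] tiltz [ 0.  0. -1.] yaw 107.7 t 40.2 q [  -7.   23.   97.    0.   60. -115.]
```

Call:
{"fn": "apply_moves", "kwargs": {
  "rows": [
    {"translation": [-0.04, 0.05, 0.4], "rotation": [0, 0, 0]},
    {"translation": [0, 0, 0.4], "rotation": [0, 0, 0]},
    {"translation": [0, 0, 0.3], "rotation": [0, 0, 0]},
    {"translation": [0, 0, 0.3], "rotation": [0, 0, 0]},
    {"translation": [0, 0, 0.3], "rotation": [0, 0, 0]},
    {"translation": [0, 0, 0.3], "rotation": [0, 0, 0]},
    {"translation": [0, 0, 0.3], "rotation": [0, 0, 0]},
    {"translation": [0, 0, 0.3], "rotation": [0, 0, 0]}
  ]
}}

```text
time: 41.0
tcp_pos: [508.2, 14.4, 295.0]
eef_rot: [[-0.953, -0.304, 0.0], [-0.304, 0.953, 0.0], [-0.0, 0.0, -1.0]]
ft_force: [0.5, -1.1, -0.6]
opening: 0.378
grip_force: 25.0
```

Call:
{"fn": "apply_moves", "kwargs": {
  "rows": [
    {"translation": [0, 0, 0.3], "rotation": [0, 0, 0]},
    {"translation": [0, 0, 0.3], "rotation": [0, 0, 0]},
    {"translation": [0, 0, 0.3], "rotation": [0, 0, 0]},
    {"translation": [0, 0, 0.3], "rotation": [0, 0, 0]},
    {"translation": [0, 0, 0.3], "rotation": [0, 0, 0]},
    {"translation": [0, 0, 0.3], "rotation": [0, 0, 0]},
    {"translation": [0, 0, 0.2], "rotation": [0, 0, 0]},
    {"translation": [0, 0, 0], "rotation": [0, 0, 0]}
  ]
}}

```text
time: 41.8
tcp_pos: [508.1, 14.4, 274.9]
eef_rot: [[-0.953, -0.304, -0.001], [-0.304, 0.953, 0.0], [0.0, 0.0, -1.0]]
ft_force: [0.5, 0.5, -1.0]
opening: 0.376
grip_force: 25.0
```

Call:
{"fn": "apply_moves", "kwargs": {
  "rows": [
    {"translation": [0, 0, 0], "rotation": [0, 0, 0]},
    {"translation": [0, 0, 0], "rotation": [0, 0, 0]},
    {"translation": [0, 0, 0], "rotation": [0, 0, 0]},
    {"translation": [0, 0, 0], "rotation": [0, 0, 0]},
    {"translation": [0, 0, -0.5], "rotation": [0, 0, 0]},
    {"translation": [0, 0, -2], "rotation": [0, 0, 0]},
    {"translation": [0, 0, -2], "rotation": [0, 0, 0]},
    {"translation": [0, 0, -2], "rotation": [0, 0, -0.119]}
  ],
  "grip": 0.2
}}

```text
time: 42.6
tcp_pos: [508.1, 14.4, 341.3]
eef_rot: [[-0.909, -0.417, 0.0], [-0.417, 0.909, 0.0], [-0.0, 0.0, -1.0]]
ft_force: [0.8, 0.5, -0.1]
opening: 0.6
grip_force: 0.0
```

Call:
{"fn": "apply_moves", "kwargs": {
  "rows": [
    {"translation": [-0.52, 2.02, 0], "rotation": [0, 0, 0]},
    {"translation": [-0.52, 2.02, 0], "rotation": [0, 0, 0]},
    {"translation": [-0.52, 2.02, 0], "rotation": [0, 0, 0]},
    {"translation": [-0.52, 2.02, 0], "rotation": [0, 0, 0]},
    {"translation": [-0.52, 2.02, 0], "rotation": [0, 0, 0]},
    {"translation": [-0.52, 2.02, 0], "rotation": [0, 0, 0]},
    {"translation": [-0.52, 2.02, 0], "rotation": [0, 0, 0]},
    {"translation": [-0.52, 2.02, 0], "rotation": [0, 0, 0]}
  ]
}}

```text
time: 43.4
tcp_pos: [478.7, 179.5, 340.7]
eef_rot: [[-0.91, -0.415, 0.0], [-0.415, 0.91, 0.0], [-0.0, -0.0, -1.0]]
ft_force: [0.3, 0.5, -0.6]
opening: 0.6
grip_force: 0.0
```

Call:
{"fn": "apply_moves", "kwargs": {
  "rows": [
    {"translation": [-0.52, 2.02, 0], "rotation": [0, 0, 0]},
    {"translation": [-0.52, 2.02, 0], "rotation": [0, 0, 0]},
    {"translation": [-0.52, 2.02, 0], "rotation": [0, 0, 0]},
    {"translation": [-0.52, 2.02, 0], "rotation": [0, 0, 0]},
    {"translation": [-0.52, 2.02, 0], "rotation": [0, 0, 0]},
    {"translation": [-0.52, 2.02, 0], "rotation": [0, 0, 0]},
    {"translation": [-0.52, 2.02, 0], "rotation": [0, 0, 0]},
    {"translation": [-0.52, 2.02, 0], "rotation": [0, 0, 0]}
  ]
}}

```text
time: 44.2
tcp_pos: [449.4, 343.8, 340.6]
eef_rot: [[-0.91, -0.415, 0.0], [-0.415, 0.91, 0.0], [-0.0, 0.0, -1.0]]
ft_force: [1.0, -0.4, -0.7]
opening: 0.598
grip_force: 0.0
```

```bash
python3 - <<'E'
from h import *
t=snap('top','t6'); s=snap('scene','s6')
a=cv2.resize(t[165:235,310:410],None,fx=4,fy=4,interpolation=2);b=cv2.resize(s[140:215,270:340],None,fx=4,fy=4,interpolation=2)
a=cv2.copyMakeBorder(a,0,20,0,0,0,value=0)
d=cv2.resize(s[230:300,275:355],None,fx=4,fy=4,interpolation=2)
w=np.zeros((580,720,3),'uint8'); w[:300,:400]=a; w[:300,400:680]=b; w[300:580,:320]=d
cv2.imwrite('pics/c8.png',w[:,:,::-1])
plan(450,342,240,114.5)
E
```

```text
shift cm [ 0.04 -0.29 10.05] /8 [ 0.   -0.04  1.26] tiltz [ 0.     0.001 -1.   ] yaw 114.7 turn rad 0.003 shift after turn [ 0.03 -0.29 10.05] t 44.3 q [ 30.  27.  86.   0.  67. -85.]
```

View pics/c8.png

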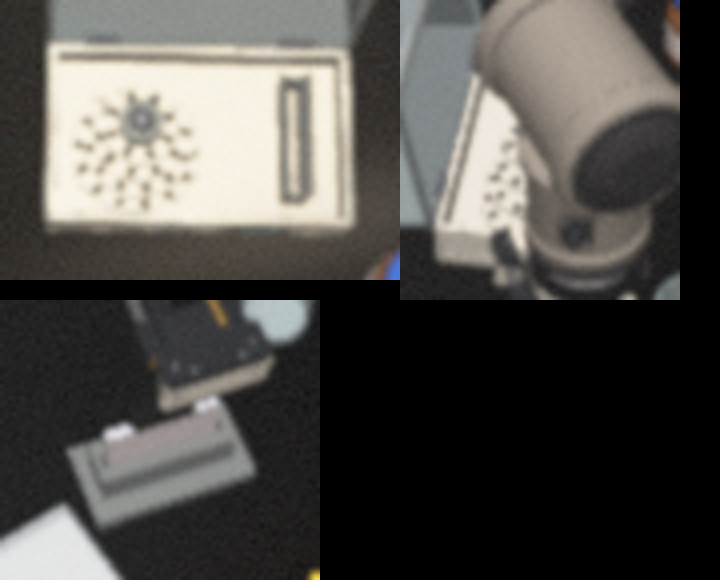

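The stack of four is on the spindle (crop (142,120)), and the slot's dark frame spans (280,78)–(312,204). The stand and plate are untouched at lower left, with the gripper above them. I'm measuring the slot, then descending.

```bash
python3 - <<'E'
from h import *
np.set_printoptions(suppress=True,precision=1)
t=cv2.imread('pics/t6.png').min(axis=2)
u=cv2.resize(t[165:235,310:410],None,fx=4,fy=4,interpolation=2)
m=(u<150).astype('uint8'); k,l,st,ce=cv2.connectedComponentsWithStats(m)
i=l[100:180,275:318]; i=np.bincount(i[i>0]).argmax(); print(st[i])
cn=np.vstack(cv2.findContours((l==i).astype('uint8'),0,1)[0])
W=onz('top',cn.reshape(-1,2)/4+[310-.375,165-.375],50)[:,:2]
print(cv2.minAreaRect(W.astype('float32')))
def rect(z,pts): return onz('top',np.array(pts)/4+[310-.375,165-.375],z)
# rim: outer corners of white housing
m=(u>150).astype('uint8'); m[:42]=0; k,l,st,ce=cv2.connectedComponentsWithStats(cv2.morphologyEx(m,cv2.MORPH_CLOSE,np.ones((25,25))))
i=1+st[1:,4].argmax(); cn=max(cv2.findContours((l==i).astype('uint8'),0,1)[0],key=len).reshape(-1,2)
L=onz('top',cn/4+[310-.375,165-.375],45)[:,:2]
for nm,sel in (('left',(cn[:,0]<60)&(cn[:,1]>70)&(cn[:,1]<200)),('right',(cn[:,0]>335)&(cn[:,1]>70)&(cn[:,1]<200))):
    v=cv2.fitLine(L[sel].astype('float32'),2,0,.01,.01).ravel(); print(nm,np.degrees(np.arctan2(v[1],v[0])),L[sel].mean(0))
E
```

```text
[ 279   78   33  126 2658]
((498.0055847167969, -114.89002990722656), (25.56002426147461, 106.29957580566406), 85.11077117919922)
left -5.0816965 [516.9  87.4]
right -5.850711 [ 500.4 -161.8]
```

Call:
{"fn": "apply_moves", "kwargs": {
  "rows": [
    {"translation": [0.04, -0.1, 1], "rotation": [0, 0, 0]},
    {"translation": [0, 0, 1.3], "rotation": [0, 0, 0]},
    {"translation": [0, 0, 1.3], "rotation": [0, 0, 0]},
    {"translation": [0, 0, 1.3], "rotation": [0, 0, 0]},
    {"translation": [0, 0, 1.3], "rotation": [0, 0, 0]},
    {"translation": [0, 0, 1.0], "rotation": [0, 0, 0]},
    {"translation": [0, 0, 0], "rotation": [0, 0, 0]},
    {"translation": [0, 0, 0], "rotation": [0, 0, 0]}
  ]
}}

```text
time: 45.1
tcp_pos: [449.8, 341.9, 268.2]
eef_rot: [[-0.91, -0.415, -0.0], [-0.415, 0.91, 0.0], [0.0, 0.0, -1.0]]
ft_force: [-1.1, 1.0, 0.2]
opening: 0.602
grip_force: 0.0
```

```bash
python3 - <<'E'
from h import *
plan(450,342.5,240,114.5)
s=snap('scene','s7'); cv2.imwrite('pics/c9.png',cv2.resize(s[225:300,270:370],None,fx=6,fy=6,interpolation=2)[:,:,::-1])
E
```

```text
shift cm [-0.04  0.05  2.82] /8 [-0.    0.01  0.35] tiltz [-0.  0. -1.] yaw 114.5 turn rad 0.001 shift after turn [-0.04  0.05  2.82] t 45.1 q [ 29.  32.  91.   0.  57. -85.]
```

View pics/c9.png

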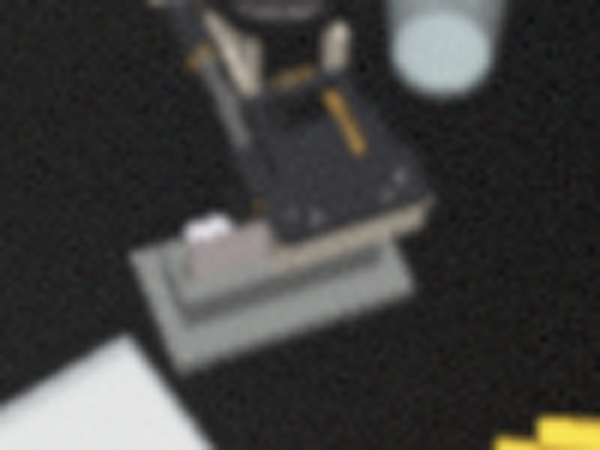

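The grip bar is under the palm and the fingers straddle it; the plate's free end shows at (208,230). I'm descending and closing.

Call:
{"fn": "apply_moves", "kwargs": {
  "rows": [
    {"translation": [0, 0, 0.7], "rotation": [0, 0, 0]},
    {"translation": [0, 0, 0.7], "rotation": [0, 0, 0]},
    {"translation": [0, 0, 0.7], "rotation": [0, 0, 0]},
    {"translation": [0, 0, 0.7], "rotation": [0, 0, 0]},
    {"translation": [0, 0, 0], "rotation": [0, 0, 0]},
    {"translation": [0, 0, 0], "rotation": [0, 0, 0]},
    {"translation": [0, 0, 0], "rotation": [0, 0, 0]},
    {"translation": [0, 0, 0], "rotation": [0, 0, 0]}
  ]
}}

```text
time: 45.95
tcp_pos: [449.8, 341.9, 240.5]
eef_rot: [[-0.91, -0.415, 0.001], [-0.415, 0.91, 0.0], [-0.001, 0.0, -1.0]]
ft_force: [-0.4, 0.2, -0.5]
opening: 0.6
grip_force: 0.0
```

Call:
{"fn": "apply_moves", "kwargs": {
  "rows": [
    {"translation": [0, 0, 0], "rotation": [0, 0, 0]},
    {"translation": [0, 0, 0], "rotation": [0, 0, 0]},
    {"translation": [0, 0, 0], "rotation": [0, 0, 0]},
    {"translation": [0, 0, 0], "rotation": [0, 0, 0]},
    {"translation": [0, 0, 0], "rotation": [0, 0, 0]},
    {"translation": [0, 0, 0], "rotation": [0, 0, 0]},
    {"translation": [0, 0, 0], "rotation": [0, 0, 0]},
    {"translation": [0, 0, 0], "rotation": [0, 0, 0]}
  ],
  "grip": -1,
  "grip_force": 35
}}

```text
time: 46.75
tcp_pos: [449.7, 341.9, 240.2]
eef_rot: [[-0.91, -0.415, -0.0], [-0.415, 0.91, 0.0], [-0.0, 0.0, -1.0]]
ft_force: [0.3, 0.5, 0.4]
opening: 0.151
grip_force: 35.0
```

Call:
{"fn": "apply_moves", "kwargs": {
  "rows": [
    {"translation": [0, 0, 0], "rotation": [0, 0, 0]},
    {"translation": [0, 0, 0], "rotation": [0, 0, 0]},
    {"translation": [0, 0, -0.5], "rotation": [0, 0, 0]},
    {"translation": [0, 0, -1], "rotation": [0, 0, 0]},
    {"translation": [0, 0, -1], "rotation": [0, 0, 0]},
    {"translation": [0, 0, -1], "rotation": [0, 0, 0]},
    {"translation": [0, 0, -1], "rotation": [0, 0, 0]},
    {"translation": [0, 0, 0], "rotation": [0, 0, 0]}
  ]
}}

```text
time: 47.55
tcp_pos: [450.1, 342.1, 287.3]
eef_rot: [[-0.91, -0.415, 0.003], [-0.415, 0.91, 0.002], [-0.004, 0.0, -1.0]]
ft_force: [-0.2, 0.5, -2.0]
opening: 0.146
grip_force: 35.0
```

Call:
{"fn": "apply_moves", "kwargs": {
  "rows": [
    {"translation": [0, 0, -1.5], "rotation": [0, 0, 0]},
    {"translation": [0, 0, -1.5], "rotation": [0, 0, 0]},
    {"translation": [0, 0, -1.5], "rotation": [0, 0, 0.129]},
    {"translation": [0, 0, -1.5], "rotation": [0, 0, 0.129]},
    {"translation": [0, 0, -1.2], "rotation": [0, 0, 0.129]},
    {"translation": [0, 0, 0], "rotation": [0, 0, 0.129]},
    {"translation": [0, 0, 0], "rotation": [0, 0, 0]},
    {"translation": [0, 0, 0], "rotation": [0, 0, 0]}
  ]
}}

```text
time: 48.35
tcp_pos: [449.6, 341.8, 356.8]
eef_rot: [[-0.996, 0.084, -0.001], [0.084, 0.996, -0.0], [0.001, -0.0, -1.0]]
ft_force: [-0.8, 0.4, -1.7]
opening: 0.153
grip_force: 35.0
```

```bash
python3 - <<'E'
from h import *
plan(498.5,-116,357,85)
s=snap('scene','s8'); p=ctrl.state()['tcp_pos']
x,y=proj('scene',[p[0],p[1],p[2]-198])[0].astype(int); print(x,y)
c=s[y-50:y+40,x-50:x+50]; o=cv2.resize(c,None,fx=6,fy=6,interpolation=2)[:,:,::-1].copy()
a=np.radians(-5)
for zz in(159-69,):pass
Q=[]
for dx,z in((-45,-240+12),(45,-240+12),(45,-240+72),(-45,-240+72)):
    Q.append([p[0]+dx*np.cos(a),p[1]+dx*np.sin(a),p[2]+z])
Q=proj('scene',Q); print(Q)
cv2.polylines(o,[np.round((Q-[x-50,y-50])*6+2.5).astype(int)],True,(0,0,255),1)
cv2.imwrite('pics/c10.png',o)
E
```

```text
shift cm [ -8.73 -45.2   -0.  ] /8 [-1.09 -5.65 -0.  ] tiltz [-0.001 -0.    -1.   ] yaw 85.2 turn rad 0.003 shift after turn [-8.860e+00 -4.518e+01 -2.000e-02] t 48.35 q [ 29.  26.  85.   0.  69. -56.]
316 242
[[331.39259327 250.12259135]
 [300.82682934 246.47297333]
 [300.22910827 234.45398823]
 [331.92723736 238.15680355]]
```

View pics/c10.png

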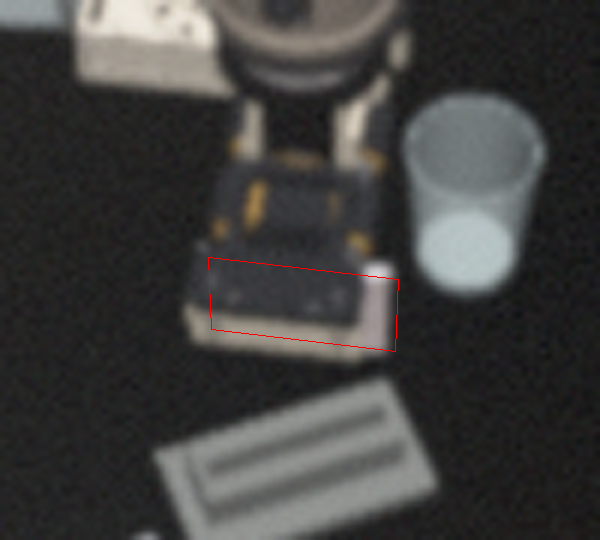

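Call:
{"fn": "apply_moves", "kwargs": {
  "rows": [
    {"translation": [-0.53, -2.83, 0], "rotation": [0, 0, 0]},
    {"translation": [-0.53, -2.83, 0], "rotation": [0, 0, 0]},
    {"translation": [-0.53, -2.83, 0], "rotation": [0, 0, 0]},
    {"translation": [-0.53, -2.83, 0], "rotation": [0, 0, 0]},
    {"translation": [-0.53, -2.83, 0], "rotation": [0, 0, 0]},
    {"translation": [-0.53, -2.83, 0], "rotation": [0, 0, 0]},
    {"translation": [-0.53, -2.83, 0], "rotation": [0, 0, 0]},
    {"translation": [-0.53, -2.83, 0], "rotation": [0, 0, 0]}
  ]
}}

```text
time: 49.2
tcp_pos: [472.0, 111.5, 356.9]
eef_rot: [[-0.996, 0.085, -0.001], [0.085, 0.996, 0.0], [0.001, -0.0, -1.0]]
ft_force: [0.7, 0.2, -2.0]
opening: 0.155
grip_force: 35.0
```

Call:
{"fn": "apply_moves", "kwargs": {
  "rows": [
    {"translation": [-0.53, -2.83, 0], "rotation": [0, 0, 0]},
    {"translation": [-0.53, -2.83, 0], "rotation": [0, 0, 0]},
    {"translation": [-0.53, -2.83, 0], "rotation": [0, 0, 0]},
    {"translation": [-0.53, -2.83, 0], "rotation": [0, 0, 0]},
    {"translation": [-0.53, -2.83, 0], "rotation": [0, 0, 0]},
    {"translation": [-0.53, -2.83, 0], "rotation": [0, 0, 0]},
    {"translation": [-0.53, -2.83, 0], "rotation": [0, 0, 0]},
    {"translation": [-0.53, -2.83, 0], "rotation": [0, 0, 0]}
  ]
}}

```text
time: 50.0
tcp_pos: [494.4, -117.8, 356.9]
eef_rot: [[-0.996, 0.085, -0.001], [0.085, 0.996, 0.0], [0.001, 0.0, -1.0]]
ft_force: [0.4, 0.4, -1.0]
opening: 0.153
grip_force: 35.0
```

Call:
{"fn": "apply_moves", "kwargs": {
  "rows": [
    {"translation": [0, 0, 0], "rotation": [0, 0, 0]},
    {"translation": [0, 0, 1], "rotation": [0, 0, 0]},
    {"translation": [0, 0, 1], "rotation": [0, 0, 0]},
    {"translation": [0, 0, 1], "rotation": [0, 0, 0]},
    {"translation": [0, 0, 1], "rotation": [0, 0, 0]},
    {"translation": [0, 0, 1], "rotation": [0, 0, 0]},
    {"translation": [0, 0, 0], "rotation": [0, 0, 0]},
    {"translation": [0, 0, 0], "rotation": [0, 0, 0]}
  ]
}}

```text
time: 50.8
tcp_pos: [494.6, -116.5, 307.0]
eef_rot: [[-0.996, 0.087, -0.0], [0.087, 0.996, 0.0], [0.0, 0.0, -1.0]]
ft_force: [0.1, 0.1, -1.4]
opening: 0.148
grip_force: 35.0
```

```bash
python3 - <<'E'
from h import *
plan(497.3,-116,290,85)
s=snap('scene','s9'); p=ctrl.state()['tcp_pos']
o=cv2.resize(s[130:215,260:345],None,fx=6,fy=6,interpolation=2)[:,:,::-1].copy()
a=np.radians(-5); 
def dr(P,c):
    cv2.polylines(o,[np.round((proj('scene',P)-[260,130])*6+2.5).astype(int)],True,c,1)
dr([[p[0]+dx*np.cos(a),p[1]+dx*np.sin(a),p[2]+z] for dx,z in((-45,-228),(45,-228),(45,-168),(-45,-168))],(0,0,255))
dr([[498+dx*np.cos(a)-dy*np.sin(a),-116+dx*np.sin(a)+dy*np.cos(a),50] for dx,dy in((-52,-11),(52,-11),(52,11),(-52,11))],(0,255,0))
cv2.imwrite('pics/c11.png',o)
E
```

```text
shift cm [-0.27  0.07  1.7 ] /8 [-0.03  0.01  0.21] tiltz [-0.  0. -1.] yaw 85.0 turn rad -0.000 shift after turn [-0.27  0.07  1.7 ] t 50.8 q [ -22.   24.   98.    0.   58. -107.]
```

View pics/c11.png

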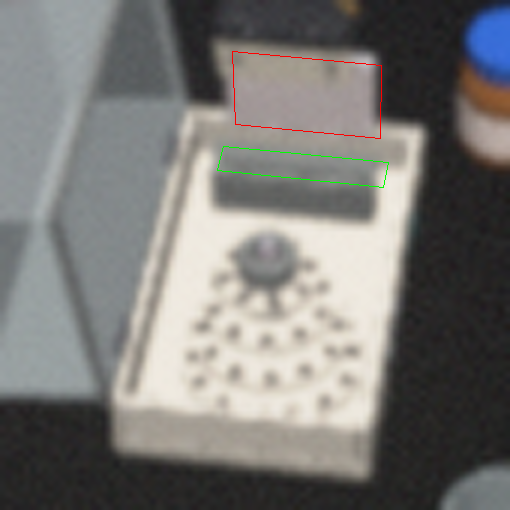

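The plate hangs level above the slot; its bottom edge runs (229..376, ~130) and the slot block (215..378, ~190). Both sit about 1 px left of prediction, so the alignment is as computed. I'm moving 3 mm and inserting.

Call:
{"fn": "apply_moves", "kwargs": {
  "rows": [
    {"translation": [-0.34, 0.07, 0.5], "rotation": [0, 0, 0]},
    {"translation": [0, 0, 0.8], "rotation": [0, 0, 0]},
    {"translation": [0, 0, 0.7], "rotation": [0, 0, 0]},
    {"translation": [0, 0, 0.5], "rotation": [0, 0, 0]},
    {"translation": [0, 0, 0.4], "rotation": [0, 0, 0]},
    {"translation": [0, 0, 0.3], "rotation": [0, 0, 0]},
    {"translation": [0, 0, 0.3], "rotation": [0, 0, 0]},
    {"translation": [0, 0, 0.2], "rotation": [0, 0, 0]}
  ]
}}

```text
time: 51.65
tcp_pos: [498.0, -116.3, 270.0]
eef_rot: [[-0.996, 0.088, 0.0], [0.088, 0.996, 0.0], [-0.0, 0.0, -1.0]]
ft_force: [0.5, -0.5, -1.2]
opening: 0.15
grip_force: 35.0
```

Call:
{"fn": "apply_moves", "kwargs": {
  "rows": [
    {"translation": [0, 0, 0.2], "rotation": [0, 0, 0]},
    {"translation": [0, 0, 0.2], "rotation": [0, 0, 0]},
    {"translation": [0, 0, 0.2], "rotation": [0, 0, 0]},
    {"translation": [0, 0, 0.2], "rotation": [0, 0, 0]},
    {"translation": [0, 0, 0], "rotation": [0, 0, 0]},
    {"translation": [0, 0, 0], "rotation": [0, 0, 0]},
    {"translation": [0, 0, 0], "rotation": [0, 0, 0]},
    {"translation": [0, 0, 0], "rotation": [0, 0, 0]}
  ]
}}

```text
time: 52.45
tcp_pos: [498.0, -116.2, 262.3]
eef_rot: [[-0.996, 0.088, 0.0], [0.088, 0.996, 0.0], [-0.0, 0.0, -1.0]]
ft_force: [0.0, -0.8, -1.1]
opening: 0.149
grip_force: 35.0
```

Call:
{"fn": "apply_moves", "kwargs": {
  "rows": [
    {"translation": [0, 0, 0.3], "rotation": [0, 0, 0]},
    {"translation": [0, 0, 0.3], "rotation": [0, 0, 0]},
    {"translation": [0, 0, 0.3], "rotation": [0, 0, 0]},
    {"translation": [0, 0, 0.3], "rotation": [0, 0, 0]},
    {"translation": [0, 0, 0.3], "rotation": [0, 0, 0]},
    {"translation": [0, 0, 0.3], "rotation": [0, 0, 0]},
    {"translation": [0, 0, 0.2], "rotation": [0, 0, 0]},
    {"translation": [0, 0, 0], "rotation": [0, 0, 0]}
  ]
}}

```text
time: 53.25
tcp_pos: [497.9, -116.2, 241.9]
eef_rot: [[-0.996, 0.088, -0.001], [0.088, 0.996, 0.0], [0.001, 0.0, -1.0]]
ft_force: [0.1, -0.6, -1.1]
opening: 0.149
grip_force: 35.0
```

Call:
{"fn": "apply_moves", "kwargs": {
  "rows": [
    {"translation": [0, 0, 0.1], "rotation": [0, 0, 0]},
    {"translation": [0, 0, 0.1], "rotation": [0, 0, 0]},
    {"translation": [0, 0, 0.1], "rotation": [0, 0, 0]},
    {"translation": [0, 0, 0.1], "rotation": [0, 0, 0]},
    {"translation": [0, 0, 0], "rotation": [0, 0, 0]},
    {"translation": [0, 0, 0], "rotation": [0, 0, 0]},
    {"translation": [0, 0, 0], "rotation": [0, 0, 0]},
    {"translation": [0, 0, 0], "rotation": [0, 0, 0]}
  ]
}}

```text
time: 54.05
tcp_pos: [498.0, -116.2, 238.2]
eef_rot: [[-0.996, 0.088, 0.0], [0.088, 0.996, 0.0], [-0.0, 0.0, -1.0]]
ft_force: [-0.8, -0.5, -1.1]
opening: 0.151
grip_force: 35.0
```

Call:
{"fn": "apply_moves", "kwargs": {
  "rows": [
    {"translation": [0, 0, 0.1], "rotation": [0, 0, 0]},
    {"translation": [0, 0, 0.1], "rotation": [0, 0, 0]},
    {"translation": [0, 0, 0.05], "rotation": [0, 0, 0]},
    {"translation": [0, 0, 0], "rotation": [0, 0, 0]},
    {"translation": [0, 0, 0], "rotation": [0, 0, 0]},
    {"translation": [0, 0, 0], "rotation": [0, 0, 0]},
    {"translation": [0, 0, 0], "rotation": [0, 0, 0]},
    {"translation": [0, 0, 0], "rotation": [0, 0, 0]}
  ]
}}

```text
time: 54.85
tcp_pos: [497.8, -116.1, 238.0]
eef_rot: [[-0.996, 0.087, 0.001], [0.087, 0.996, -0.001], [-0.001, -0.0, -1.0]]
ft_force: [-6.8, 2.5, 21.2]
opening: 0.152
grip_force: 35.0
```

Call:
{"fn": "apply_moves", "kwargs": {
  "rows": [
    {"translation": [0, 0, -0.2], "rotation": [0, 0, 0]},
    {"translation": [0, 0, 0], "rotation": [0, 0, 0]},
    {"translation": [0, 0, 0], "rotation": [0, 0, 0]},
    {"translation": [0, 0, 0], "rotation": [0, 0, 0]},
    {"translation": [0, 0, 0], "rotation": [0, 0, 0]},
    {"translation": [0, 0, -0.5], "rotation": [0, 0, 0]},
    {"translation": [0, 0, -1], "rotation": [0, 0, 0]},
    {"translation": [0, 0, -2], "rotation": [0, 0, 0]}
  ],
  "grip": 0
}}

```text
time: 55.65
tcp_pos: [497.7, -116.1, 272.7]
eef_rot: [[-0.996, 0.088, -0.002], [0.088, 0.996, 0.001], [0.002, 0.001, -1.0]]
ft_force: [0.7, -0.3, 0.0]
opening: 0.498
grip_force: 0.0
```

Call:
{"fn": "apply_moves", "kwargs": {
  "rows": [
    {"translation": [0, 0, -2.5], "rotation": [0, 0, 0]},
    {"translation": [0, 0, -2.5], "rotation": [0, 0, 0]},
    {"translation": [0, 0, -2.5], "rotation": [0, 0, 0]},
    {"translation": [0, 0, -2.5], "rotation": [0, 0, 0]},
    {"translation": [0, 0, -2.5], "rotation": [0, 0, 0]},
    {"translation": [0, 0, -2.3], "rotation": [0, 0, 0]},
    {"translation": [0, 0, 0], "rotation": [0, 0, 0.143]},
    {"translation": [0, 0, 0], "rotation": [0, 0, 0.143]}
  ]
}}

```text
time: 56.45
tcp_pos: [497.7, -116.1, 422.6]
eef_rot: [[-0.929, 0.37, 0.003], [0.37, 0.929, -0.001], [-0.003, 0.0, -1.0]]
ft_force: [0.2, 0.4, -0.5]
opening: 0.501
grip_force: 0.0
```

Call:
{"fn": "apply_moves", "kwargs": {
  "rows": [
    {"translation": [0, 0, 0], "rotation": [0, 0, 0.143]},
    {"translation": [0, 0, 0], "rotation": [0, 0, 0.143]},
    {"translation": [0, 0, 0], "rotation": [0, 0, 0.143]},
    {"translation": [0, 0, 0], "rotation": [0, 0, 0.143]},
    {"translation": [0, 0, 0], "rotation": [0, 0, 0.143]},
    {"translation": [0, 0, 0], "rotation": [0, 0, 0.143]},
    {"translation": [0, 0, 0], "rotation": [0, 0, 0.143]},
    {"translation": [0, 0, 0], "rotation": [0, 0, 0.143]}
  ]
}}

```text
time: 57.25
tcp_pos: [497.7, -116.1, 421.6]
eef_rot: [[-0.047, 0.999, 0.001], [0.999, 0.047, -0.0], [-0.0, 0.001, -1.0]]
ft_force: [-0.4, 0.9, 0.0]
opening: 0.502
grip_force: 0.0
```

```bash
python3 - <<'E'
from h import *
plan(672.6,-52,425,-5)
t=snap('top','t10'); s=snap('scene','s10')
o=np.vstack([cv2.resize(t[115:235,300:420],None,fx=2.9,fy=2.4),cv2.resize(s[100:215,240:360],None,fx=2.9,fy=2.4)])
o=np.hstack([cv2.resize(t[115:235,300:420],(400,400),interpolation=2),cv2.resize(s[95:215,240:360],(400,400),interpolation=2)])
cv2.imwrite('pics/c12.png',o[:,:,::-1])
E
```

```text
shift cm [ 5.58 17.77 -0.32] /8 [ 0.7   2.22 -0.04] tiltz [ 0.001 -0.    -1.   ] yaw 2.7 turn rad 0.134 shift after turn [ 7.91 16.86 -0.34] t 57.25 q [-22.  17.  88.   0.  75. -24.]
```

View pics/c12.png

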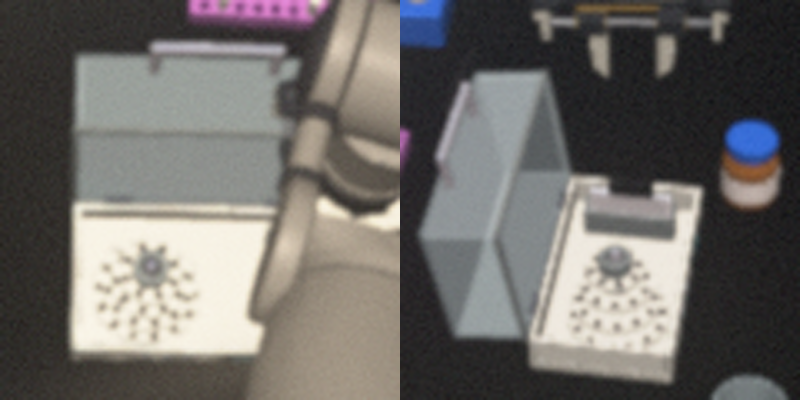

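Plate home in the slot (scene crop (630,205)), the four-carousel stack on the spindle, and the lid still upright. Handle ends: top crop (151,47), (285,49); scene crop (439,162), (467,86).

```bash
cat >> h.py <<'E'
def tri(a,b):
    C1,D1=ray('top',[a]);C2,D2=ray('scene',[b]);D1=D1[0];D2=D2[0]
    k=np.linalg.lstsq(np.c_[D1,-D2],C2-C1,rcond=None)[0]; p,q=C1+D1*k[0],C2+D2*k[1]
    return np.round((p+q)/2,1),round(np.linalg.norm(p-q),1)
E
python3 - <<'E'
from h import *
k=3/10
L=tri((300+151*k-.35,115+47*k-.35),(240+39*k-.35,95+162*k-.35));R=tri((300+285*k-.35,115+49*k-.35),(240+67*k-.35,95+86*k-.35))
print(L,R,(L[0]+R[0])/2)
E
```

```text
(array([679.7,   7.9, 224.7]), np.float64(0.4)) (array([ 670. , -111.4,  222.9]), np.float64(1.8)) [674.85 -51.75 223.8 ]
```

Call:
{"fn": "apply_moves", "kwargs": {
  "rows": [
    {"translation": [0, 0, -0.4], "rotation": [0, 0, 0.134]},
    {"translation": [1.1, 2.4, 0], "rotation": [0, 0, 0]},
    {"translation": [1.1, 2.4, 0], "rotation": [0, 0, 0]},
    {"translation": [1.1, 2.4, 0], "rotation": [0, 0, 0]},
    {"translation": [1.1, 2.4, 0], "rotation": [0, 0, 0]},
    {"translation": [1.1, 2.4, 0], "rotation": [0, 0, 0]},
    {"translation": [1.1, 2.4, 0], "rotation": [0, 0, 0]},
    {"translation": [1.1, 2.4, 0], "rotation": [0, 0, 0]}
  ]
}}

```text
time: 58.15
tcp_pos: [672.4, -52.6, 425.3]
eef_rot: [[0.076, 0.997, 0.0], [0.997, -0.076, -0.0], [-0.0, 0.0, -1.0]]
ft_force: [-0.5, -0.8, 0.8]
opening: 0.496
grip_force: 0.0
```

Call:
{"fn": "apply_moves", "kwargs": {
  "rows": [
    {"translation": [0, 0, 0], "rotation": [0, 0, 0]},
    {"translation": [0, 0, 0], "rotation": [0, 0, 0]},
    {"translation": [0, 0, 0], "rotation": [0, 0, 0]},
    {"translation": [0, 0, 0], "rotation": [0, 0, 0]},
    {"translation": [0, 0, 0], "rotation": [0, 0, 0]},
    {"translation": [0, 0, 0], "rotation": [0, 0, 0]},
    {"translation": [0, 0, 0], "rotation": [0, 0, 0]},
    {"translation": [0, 0, 0], "rotation": [0, 0, 0]}
  ]
}}

```text
time: 58.95
tcp_pos: [671.5, -53.2, 424.8]
eef_rot: [[0.081, 0.997, 0.0], [0.997, -0.081, 0.0], [0.0, 0.0, -1.0]]
ft_force: [-0.7, -0.1, 0.3]
opening: 0.502
grip_force: 0.0
```

Call:
{"fn": "apply_moves", "kwargs": {
  "rows": [
    {"translation": [0, 0.28, 0.4], "rotation": [0, 0, 0]},
    {"translation": [0, 0, 0.6], "rotation": [0, 0, 0]},
    {"translation": [0, 0, 0.6], "rotation": [0, 0, 0]},
    {"translation": [0, 0, 0.6], "rotation": [0, 0, 0]},
    {"translation": [0, 0, 0.6], "rotation": [0, 0, 0]},
    {"translation": [0, 0, 0.6], "rotation": [0, 0, 0]},
    {"translation": [0, 0, 0.6], "rotation": [0, 0, 0]},
    {"translation": [0, 0, 0], "rotation": [0, 0, 0]}
  ]
}}

```text
time: 59.75
tcp_pos: [674.3, -53.3, 383.5]
eef_rot: [[0.081, 0.997, -0.002], [0.997, -0.081, 0.0], [0.0, -0.002, -1.0]]
ft_force: [0.0, -0.8, -0.5]
opening: 0.506
grip_force: 0.0
```

Call:
{"fn": "apply_moves", "kwargs": {
  "rows": [
    {"translation": [0, 0, 0], "rotation": [0, 0, 0]},
    {"translation": [0, 0, 0], "rotation": [0, 0, 0]},
    {"translation": [0, 0, 0], "rotation": [0, 0, 0]},
    {"translation": [0, 0, 0], "rotation": [0, 0, 0]},
    {"translation": [0, 0, 0], "rotation": [0, 0, 0]},
    {"translation": [0, 0, 0], "rotation": [0, 0, 0]},
    {"translation": [0, 0, 0], "rotation": [0, 0, 0]},
    {"translation": [0, 0, 0], "rotation": [0, 0, 0]}
  ],
  "grip": -1,
  "grip_force": 10
}}

```text
time: 60.55
tcp_pos: [674.5, -53.3, 384.9]
eef_rot: [[0.081, 0.997, 0.001], [0.997, -0.081, -0.0], [0.0, 0.001, -1.0]]
ft_force: [0.9, -0.2, 0.7]
opening: 0.11
grip_force: 10.0
```

Call:
{"fn": "apply_moves", "kwargs": {
  "rows": [
    {"translation": [0, -0.64, -0.28], "rotation": [0, 0, 0]},
    {"translation": [0, -0.64, -0.28], "rotation": [0, 0, 0]},
    {"translation": [0, -0.64, -0.27], "rotation": [0, 0, 0]},
    {"translation": [0, -0.64, -0.27], "rotation": [0, 0, 0]},
    {"translation": [0, -0.67, -0.18], "rotation": [0, 0, 0]},
    {"translation": [0, -0.67, -0.18], "rotation": [0, 0, 0]},
    {"translation": [0, -0.67, -0.18], "rotation": [0, 0, 0]},
    {"translation": [0, -0.67, -0.18], "rotation": [0, 0, 0]}
  ]
}}

```text
time: 61.35
tcp_pos: [621.5, -48.9, 403.0]
eef_rot: [[0.081, 0.997, -0.0], [0.997, -0.081, 0.0], [0.0, -0.0, -1.0]]
ft_force: [2.7, 0.5, 1.8]
opening: 0.104
grip_force: 10.0
```

Forces are small (about 3 N), so I'm following the arc.

Call:
{"fn": "apply_moves", "kwargs": {
  "rows": [
    {"translation": [0, -0.69, -0.09], "rotation": [0, 0, 0]},
    {"translation": [0, -0.69, -0.09], "rotation": [0, 0, 0]},
    {"translation": [0, -0.69, -0.09], "rotation": [0, 0, 0]},
    {"translation": [0, -0.69, -0.09], "rotation": [0, 0, 0]},
    {"translation": [0, -0.69, 0.01], "rotation": [0, 0, 0]},
    {"translation": [0, -0.69, 0.01], "rotation": [0, 0, 0]},
    {"translation": [0, -0.7, 0.01], "rotation": [0, 0, 0]},
    {"translation": [0, -0.7, 0.01], "rotation": [0, 0, 0]}
  ]
}}

```text
time: 62.15
tcp_pos: [566.3, -44.4, 405.8]
eef_rot: [[0.081, 0.997, -0.001], [0.997, -0.081, 0.001], [0.001, -0.001, -1.0]]
ft_force: [2.6, 4.0, -1.1]
opening: 0.101
grip_force: 10.0
```

Call:
{"fn": "apply_moves", "kwargs": {
  "rows": [
    {"translation": [0, -0.69, 0.1], "rotation": [0, 0, 0]},
    {"translation": [0, -0.69, 0.1], "rotation": [0, 0, 0]},
    {"translation": [0, -0.69, 0.11], "rotation": [0, 0, 0]},
    {"translation": [0, -0.69, 0.11], "rotation": [0, 0, 0]},
    {"translation": [0, -0.66, 0.2], "rotation": [0, 0, 0]},
    {"translation": [0, -0.66, 0.2], "rotation": [0, 0, 0]},
    {"translation": [0, -0.67, 0.2], "rotation": [0, 0, 0]},
    {"translation": [0, -0.67, 0.2], "rotation": [0, 0, 0]}
  ]
}}

```text
time: 62.95
tcp_pos: [512.4, -40.1, 393.5]
eef_rot: [[0.081, 0.997, -0.0], [0.997, -0.081, 0.0], [0.0, -0.0, -1.0]]
ft_force: [3.9, 4.7, -2.8]
opening: 0.104
grip_force: 10.0
```

Call:
{"fn": "apply_moves", "kwargs": {
  "rows": [
    {"translation": [0.02, -0.63, 0.29], "rotation": [0, 0, 0]},
    {"translation": [0.02, -0.63, 0.29], "rotation": [0, 0, 0]},
    {"translation": [0.02, -0.63, 0.29], "rotation": [0, 0, 0]},
    {"translation": [0.02, -0.63, 0.29], "rotation": [0, 0, 0]},
    {"translation": [0.01, -0.58, 0.37], "rotation": [0, 0, 0]},
    {"translation": [0.01, -0.58, 0.37], "rotation": [0, 0, 0]},
    {"translation": [0.01, -0.59, 0.38], "rotation": [0, 0, 0]},
    {"translation": [0.01, -0.59, 0.38], "rotation": [0, 0, 0]}
  ]
}}

```text
time: 63.75
tcp_pos: [464.3, -35.5, 367.0]
eef_rot: [[0.081, 0.997, 0.001], [0.997, -0.081, -0.001], [-0.001, 0.001, -1.0]]
ft_force: [4.8, -4.8, -3.2]
opening: 0.103
grip_force: 10.0
```

Call:
{"fn": "apply_moves", "kwargs": {
  "rows": [
    {"translation": [0, -0.53, 0.45], "rotation": [0, 0, 0]},
    {"translation": [0, -0.53, 0.45], "rotation": [0, 0, 0]},
    {"translation": [0, -0.53, 0.45], "rotation": [0, 0, 0]},
    {"translation": [0, -0.53, 0.45], "rotation": [0, 0, 0]},
    {"translation": [0, 0, 0], "rotation": [0, 0, 0]},
    {"translation": [0, 0, 0], "rotation": [0, 0, 0]},
    {"translation": [0, 0, 0], "rotation": [0, 0, 0]},
    {"translation": [0, 0, 0], "rotation": [0, 0, 0]}
  ]
}}

```text
time: 64.55
tcp_pos: [443.2, -33.6, 348.4]
eef_rot: [[0.081, 0.997, -0.001], [0.997, -0.081, -0.0], [-0.001, -0.001, -1.0]]
ft_force: [2.1, -6.5, -6.6]
opening: 0.104
grip_force: 10.0
```

Call:
{"fn": "apply_moves", "kwargs": {
  "rows": [
    {"translation": [-0.06, -0.4, 0.57], "rotation": [0, 0, 0]},
    {"translation": [0, -0.45, 0.52], "rotation": [0, 0, 0]},
    {"translation": [0, -0.46, 0.52], "rotation": [0, 0, 0]},
    {"translation": [0, -0.46, 0.52], "rotation": [0, 0, 0]},
    {"translation": [0, -0.38, 0.58], "rotation": [0, 0, 0]},
    {"translation": [0, -0.38, 0.58], "rotation": [0, 0, 0]},
    {"translation": [0, -0.38, 0.58], "rotation": [0, 0, 0]},
    {"translation": [0, -0.38, 0.58], "rotation": [0, 0, 0]}
  ]
}}

```text
time: 65.35
tcp_pos: [410.7, -31.1, 304.4]
eef_rot: [[0.081, 0.997, 0.001], [0.997, -0.081, 0.0], [0.001, 0.001, -1.0]]
ft_force: [6.4, 3.0, -1.5]
opening: 0.1
grip_force: 10.0
```

```bash
python3 - <<'E'
from h import *
s=ctrl.state();print(s['tcp_pos'],s['ft_force'],s['q'])
R=199.25
r=(583.5-s['tcp_pos'][0])*.996+(s['tcp_pos'][1]+44.5)*.087; z=s['tcp_pos'][2]-161-45
print('radial',r,'z',z,np.hypot(r,z),'lid deg left',np.degrees(np.arctan2(z,r))-19.3)
plan(583.5-188*.996,-44.5+188*.087,111+161,-5)
E
```

```text
[410.67666415 -31.11998846 304.37036342] [ 6.40513062  2.98793182 -1.48404921] [-1.50403009e+01  1.50074010e+01  1.12368155e+02  5.97667361e-02
  5.25526132e+01 -1.04210087e+01]
radial 173.29610351267178 z 98.37036342353264 199.26933505372205 lid deg left 10.281118341967854
shift cm [ 0.18 -1.47  3.24] /8 [ 0.02 -0.18  0.4 ] tiltz [ 0.001  0.    -1.   ] yaw -4.7 turn rad 0.006 shift after turn [ 0.17 -1.46  3.24] t 65.35 q [-15.  15. 112.   0.  53. -10.]
```

Call:
{"fn": "apply_moves", "kwargs": {
  "rows": [
    {"translation": [0, -0.1, 0.2], "rotation": [0, 0, 0]},
    {"translation": [0, -0.1, 0.2], "rotation": [0, 0, 0]},
    {"translation": [0, -0.1, 0.2], "rotation": [0, 0, 0]},
    {"translation": [0, -0.1, 0.2], "rotation": [0, 0, 0]},
    {"translation": [0, -0.1, 0.2], "rotation": [0, 0, 0]},
    {"translation": [0, -0.1, 0.2], "rotation": [0, 0, 0]},
    {"translation": [0, -0.09, 0.2], "rotation": [0, 0, 0]},
    {"translation": [0, -0.08, 0.2], "rotation": [0, 0, 0]}
  ]
}}

```text
time: 66.15
tcp_pos: [403.1, -30.5, 288.6]
eef_rot: [[0.081, 0.997, 0.001], [0.997, -0.081, 0.001], [0.001, 0.001, -1.0]]
ft_force: [2.8, 3.0, -0.3]
opening: 0.104
grip_force: 10.0
```

Call:
{"fn": "apply_moves", "kwargs": {
  "rows": [
    {"translation": [0, -0.08, 0.2], "rotation": [0, 0, 0]},
    {"translation": [0, -0.08, 0.2], "rotation": [0, 0, 0]},
    {"translation": [0, -0.08, 0.2], "rotation": [0, 0, 0]},
    {"translation": [0, -0.08, 0.2], "rotation": [0, 0, 0]},
    {"translation": [0, -0.08, 0.2], "rotation": [0, 0, 0]},
    {"translation": [0, -0.06, 0.2], "rotation": [0, 0, 0]},
    {"translation": [0, -0.06, 0.2], "rotation": [0, 0, 0]},
    {"translation": [0, -0.06, 0.2], "rotation": [0, 0, 0]}
  ]
}}

```text
time: 66.95
tcp_pos: [397.8, -30.4, 273.8]
eef_rot: [[0.081, 0.997, 0.003], [0.997, -0.081, -0.001], [-0.001, 0.003, -1.0]]
ft_force: [2.6, 1.1, 13.8]
opening: 0.1
grip_force: 10.0
```

Call:
{"fn": "apply_moves", "kwargs": {
  "rows": [
    {"translation": [0, -0.03, 0.1], "rotation": [0, 0, 0]},
    {"translation": [0, 0, 0.1], "rotation": [0, 0, 0]},
    {"translation": [0, 0, 0], "rotation": [0, 0, 0]},
    {"translation": [0, 0, 0], "rotation": [0, 0, 0]},
    {"translation": [0, 0, 0], "rotation": [0, 0, 0]},
    {"translation": [0, 0, 0], "rotation": [0, 0, 0]},
    {"translation": [0, 0, 0], "rotation": [0, 0, 0]},
    {"translation": [0, 0, 0], "rotation": [0, 0, 0]}
  ]
}}

```text
time: 67.75
tcp_pos: [397.7, -30.5, 272.0]
eef_rot: [[0.081, 0.997, 0.004], [0.997, -0.081, -0.001], [-0.001, 0.004, -1.0]]
ft_force: [2.8, 0.5, 11.2]
opening: 0.107
grip_force: 10.0
```

Call:
{"fn": "apply_moves", "kwargs": {
  "rows": [
    {"translation": [0, 0, 0], "rotation": [0, 0, 0]},
    {"translation": [0, 0, 0], "rotation": [0, 0, 0]},
    {"translation": [0, 0, 0], "rotation": [0, 0, 0]},
    {"translation": [0, 0, -0.5], "rotation": [0, 0, 0]},
    {"translation": [0, 0, -1], "rotation": [0, 0, 0]},
    {"translation": [0, 0, -1], "rotation": [0, 0, 0]},
    {"translation": [0, 0, -1], "rotation": [0, 0, 0]},
    {"translation": [0, 0, -1], "rotation": [0, 0, 0]}
  ],
  "grip": -0.5
}}

```text
time: 68.55
tcp_pos: [396.9, -30.2, 317.0]
eef_rot: [[0.081, 0.997, 0.001], [0.997, -0.081, -0.0], [-0.0, 0.001, -1.0]]
ft_force: [-0.5, 0.2, 0.6]
opening: 0.248
grip_force: 0.0
```

Call:
{"fn": "apply_moves", "kwargs": {
  "rows": [
    {"translation": [0, 0, 0], "rotation": [0, 0, 0]},
    {"translation": [0, 0, 0], "rotation": [0, 0, 0]},
    {"translation": [0, 0, 0], "rotation": [0, 0, 0]},
    {"translation": [0, 0, 0], "rotation": [0, 0, 0]},
    {"translation": [0, 0, 0.5], "rotation": [0, 0, 0]},
    {"translation": [0, 0, 0.5], "rotation": [0, 0, 0]},
    {"translation": [0, 0, 0.2], "rotation": [0, 0, 0]},
    {"translation": [0, 0, 0], "rotation": [0, 0, 0]}
  ],
  "grip": -1
}}

```text
time: 69.35
tcp_pos: [396.8, -30.1, 303.2]
eef_rot: [[0.081, 0.997, -0.001], [0.997, -0.081, 0.0], [0.0, -0.001, -1.0]]
ft_force: [-0.1, -0.2, -0.4]
opening: 0.006
grip_force: 0.0
```

Call:
{"fn": "apply_moves", "kwargs": {
  "rows": [
    {"translation": [0, 0, 0.2], "rotation": [0, 0, 0]},
    {"translation": [0, 0, 0.2], "rotation": [0, 0, 0]},
    {"translation": [0, 0, 0.1], "rotation": [0, 0, 0]},
    {"translation": [0, 0, 0.1], "rotation": [0, 0, 0]},
    {"translation": [0, 0, 0.1], "rotation": [0, 0, 0]},
    {"translation": [0, 0, 0.1], "rotation": [0, 0, 0]},
    {"translation": [0, 0, 0], "rotation": [0, 0, 0]},
    {"translation": [0, 0, 0], "rotation": [0, 0, 0]}
  ]
}}

```text
time: 70.15
tcp_pos: [396.9, -30.2, 295.8]
eef_rot: [[0.081, 0.997, 0.0], [0.997, -0.081, 0.0], [0.0, 0.0, -1.0]]
ft_force: [-0.1, -0.2, -0.3]
opening: 0.005
grip_force: 0.0
```

Call:
{"fn": "apply_moves", "kwargs": {
  "rows": [
    {"translation": [0, 0, 0.1], "rotation": [0, 0, 0]},
    {"translation": [0, 0, 0.1], "rotation": [0, 0, 0]},
    {"translation": [0, 0, 0], "rotation": [0, 0, 0]},
    {"translation": [0, 0, 0], "rotation": [0, 0, 0]},
    {"translation": [0, 0, 0], "rotation": [0, 0, 0]},
    {"translation": [0, 0, 0], "rotation": [0, 0, 0]},
    {"translation": [0, 0, 0], "rotation": [0, 0, 0]},
    {"translation": [0, 0, 0], "rotation": [0, 0, 0]}
  ]
}}

```text
time: 70.95
tcp_pos: [396.9, -30.2, 294.5]
eef_rot: [[0.081, 0.997, 0.001], [0.997, -0.081, -0.0], [-0.0, 0.001, -1.0]]
ft_force: [-2.2, 0.3, 8.7]
opening: 0.007
grip_force: 4.5
```

Call:
{"fn": "apply_moves", "kwargs": {
  "rows": [
    {"translation": [0, 0, 0.1], "rotation": [0, 0, 0]},
    {"translation": [0, 0, 0], "rotation": [0, 0, 0]},
    {"translation": [0, 0, 0], "rotation": [0, 0, 0]},
    {"translation": [0, 0, 0], "rotation": [0, 0, 0]},
    {"translation": [0, 0, 0], "rotation": [0, 0, 0]},
    {"translation": [0, 0, 0], "rotation": [0, 0, 0]},
    {"translation": [0, 0, 0], "rotation": [0, 0, 0]},
    {"translation": [0, 0, 0], "rotation": [0, 0, 0]}
  ]
}}

```text
time: 71.75
tcp_pos: [396.9, -30.1, 294.2]
eef_rot: [[0.081, 0.997, 0.001], [0.997, -0.081, -0.0], [-0.0, 0.001, -1.0]]
ft_force: [-5.5, 1.0, 18.9]
opening: 0.005
grip_force: 9.4
```

Call:
{"fn": "apply_moves", "kwargs": {
  "rows": [
    {"translation": [0, 0, -0.5], "rotation": [0, 0, 0]},
    {"translation": [0, 0, -1.5], "rotation": [0, 0, 0]},
    {"translation": [0, 0, -2], "rotation": [0, 0, 0]},
    {"translation": [0, 0, -2], "rotation": [0, 0, 0]},
    {"translation": [0, 0, -2], "rotation": [0, 0, 0]},
    {"translation": [0, 0, -2], "rotation": [0, 0, 0]},
    {"translation": [0, 0, 0], "rotation": [0, 0, 0]},
    {"translation": [0, 0, 0], "rotation": [0, 0, 0]}
  ]
}}

```text
time: 72.55
tcp_pos: [396.7, -30.1, 392.5]
eef_rot: [[0.081, 0.997, 0.0], [0.997, -0.081, 0.0], [0.0, 0.0, -1.0]]
ft_force: [-0.4, -0.3, 0.0]
opening: 0.006
grip_force: 0.0
```

```bash
python3 - <<'E'
from h import *
t=snap('top','tE');s=snap('scene','sE')
def find(im,lo,hi):
    m=cv2.inRange(cv2.cvtColor(im,cv2.COLOR_RGB2HSV),lo,hi); k,l,st,ce=cv2.connectedComponentsWithStats(m); return [(st[i,4],np.round(ce[i],1)) for i in range(1,k) if st[i,4]>40]
s0=cv2.imread('pics/sc0.png')[:,:,::-1]
# regions of bystanders vs first scene picture: beaker, jar, bottle, tipbox, and lid's old place
for n,(x,y) in dict(beaker=(344,225),jar=(345,145),bottle=(246,278),tipbox=(283,307),lidold=(262,120)).items():
    d=np.abs(s[y-22:y+22,x-20:x+20].astype(int)-s0[y-22:y+22,x-20:x+20]).mean(); print(n,round(d,1))
E
```

```text
beaker 3.0
jar 33.5
bottle 6.9
tipbox 1.6
lidold 49.0
```

```bash
python3 -c "
from rig import ctrl
print(ctrl.finish_job())"
```

```text
the job is handed in; nothing more can be done
None
```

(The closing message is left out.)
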